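# Check the tweezer-electrode gap against the stage graticule

## Robot

A 7-joint arm with a two-finger parallel gripper is mounted at the origin on the work surface. World frame = base frame: x ahead of the robot, y to its left, z up, the work surface at z = 0. Lengths are in m, angles in rad, forces in N, time in s.
With the tool pointing down it reaches from about 0.425 to 0.825 m from the base axis. Payload 3.6 kg.
Tool frame: the origin (TCP) lies where the fingers leave the gripper's body, on its centre line; the fingertips stand 73 mm ahead of it and the grasp point (between the pads) lies 54 mm ahead of it; x points along the fingers, y is the direction in which the jaws open and shut, and the axes are right-handed (so a half turn about x gives the same grasp; the last joint's range is limited). The gripper opens to 85 mm and grips with 20 to 120 N. Pads are 22 mm wide; open, the fingers measure 114 mm over their backs; the gripper's body (76 mm by 85 mm) begins 54 mm behind the grasp point. The pads swing forward as they close: fully open they stand 13 mm farther back than shut.
Start: joints at [1.274, 0.615, -0.013, 1.423, 0.008, 1.103, -0.04], TCP at [0.173, -0.626, 0.304] pointing down, gripper open.
Joint ranges: [-3.12, 3.12], [-0.3, 2.06], [-1.34, 1.32], [0.26, 2.42], [-1.36, 4.5], [0.01, 1.98], [-2.84, 2.84]. Speed limits (rad/s): [2.79, 2.79, 3.14, 3.14, 3.14, 3.14, 3.14].

## Interface

Orientations are given as a unit quaternion [x, y, z, w].
In Python, from station import arm, snapshot, camera_info, ticket gives the robot as it stands. Calls block until the motion is done:
- arm.movep(position, orientation): joint-space move of the TCP to a pose.
- arm.line_to(position, velocity=0.15, ori=None): straight line of the TCP; ori=None keeps the orientation; velocity is the mean speed in m/s.
- arm.move_j(angles): joint-space move.
- arm.move_gripper(opening, effort=None): opening from 0.0 (shut) to 1.0 (fully open); effort is the grip in N (None keeps the last); returns when the fingers have stopped.
- arm.pause(seconds).
- arm.ik(position, orientation): joint angles nearest the present ones, or None.
- snapshot(name): name is "side" or "top" or "wrist"; returns the picture (420x560x3 uint8, blue, green, red); there is no depth.
- camera_info(name): a dict with "fx", "fy", "cx", "cy" (pixels), "dist_coeffs" ([k1, k2, p1, p2, k3] as OpenCV has them; the pictures are not rectified), "R" (3x3) and "t" (3): a world point X has camera coordinates R X + t; the wrist camera has in their place "T_tool_cam" (4x4, takes a point from camera to tool coordinates, whose origin is the TCP and whose axes are the tool frame's). Camera axes: x right, y down, z forward; pixel columns grow to the right and rows downward; lengths in m; the calibration is good to about 2 mm. A picture is of the moment at which its call begins: read the wrist's pose just before it. camera_info takes no time and is no camera call.
A pose or a line that the arm cannot do raises arm.MotionError and nothing moves.
- ticket.finish_job(): hands the job in, once; it reports no verdict.
Readings, each from a call of its own:
- arm.read_time(): time.
- arm.read_joint_positions(): joint angles.
- arm.read_dq(): joint speeds.
- arm.read_effort(): joint torques, N m.
- arm.read_tool_pos(): TCP position.
- arm.read_eef_rot(): TCP orientation.
- arm.read_ft_force(): force on the tool from outside, world axes, zero at the start.
- arm.read_wrist_torque(): the same for the moment, N m.
- arm.read_opening(): opening from 0.0 (shut) to 1.0 (fully open).
Only numpy, scipy, OpenCV 4.12 (cv2) and the standard library are available. Lean on these libraries where they do the work, as an engineer would, in place of code of your own. Each camera call takes 0.05 s, during which the arm holds its last target.

## Task

Take the stage graticule off the drying rack and lay it in the slide pocket of the small inverted imager, engraved face up and flat down in the pocket. Then pick up the bent tweezer electrodes by their finger grips and hold them level over the graticule, the plates just above the glass but never touching it, and squeeze until the plates stand over the two long engraved lines, 12 mm apart. Finish while still holding them steady at that gap for the camera, and leave everything else on the bench where it is.

Things in the scene. Friction and masses are not known exactly. Their poses are not given: they have to be found in the camera images.
- graticule_center (a point): Centre (half-way up) of the stage graticule: a flat bare-aluminium slide 76 x 26 x 5 mm, 45 g, with a round pale glass window 20 mm across in its middle. x along its 76 mm length, y along its 26 mm width, z out of the engraved face. At the start it leans on one lane of the drying rack, engraved face up, and can be taken by its two long edges, closing along its y.
- graticule_face (a point): Middle of the engraved face of the graticule, 2.5 mm above its centre, same axes. The two long engraved lines run along x at y = +6 mm and y = -6 mm, each 15 mm long; short fine ticks stand between them.
- pocket (a point): Centre of the floor of the slide pocket on top of the imager, 70 mm above the bench. x along the pocket's 79 mm length, y along its 29 mm width, z up. Walls 5 mm high lean outward as a lead-in. The slide may lie either way round end for end. In the middle 44 mm of both long sides there are thumb notches instead of walls (see stage).
- electrodes_grip (a point): Grip point of the tweezer electrodes: midway between the two black ribbed finger grips (50 mm long, 10 mm high, this point at their middle and half height). x points along the tool to its tips, y across the arms (the squeezing direction), z up. Fully open the tool is 33 mm wide over the grips here; at the marked 12 mm gap 21 mm; 1 mm of width here is 1.9 mm of gap.
- electrodes_mid (a point): Point midway between the lower ends of the two plate electrodes: 70 mm ahead of and 35 mm below the grip point, same axes. There each arm bends straight down into a leg with a plate 6 mm wide and 2 mm thick at its end. The tool is held with these over the graticule, its x along the graticule's length (either way round).
- tip_left (a point): Lower inner edge of the left (+y) plate electrode.
- tip_right (a point): Lower inner edge of the right (-y) plate electrode. The gap is the distance between tip_left and tip_right.
- prong_left (a joint): Closing angle of the left electrode arm about its tail spring, rad; the right arm always moves by the same angle. 0 fully open (gap 34 mm), 0.075 at the marked gap of 12 mm, at most 0.110 (gap about 1.5 mm); 0.0033 rad is 1 mm of gap.
- electrodes: The tweezer electrodes, 54 g (varies a little): black tail block 24 mm wide, 80 to 105 mm behind the grip point; two straight steel arms, each hinged and sprung at the tail 80 mm behind the grip point; exactly parallel at the marked gap. Springs push out with 0 N fully open, about 7.5 N per arm on the grips at the marked gap. Balanced within 20 mm of the grip point. Origin 5 mm below it.
- graticule: The stage graticule as a whole; origin in the middle of its underside, same axes as its centre.
- stage: The small inverted imager, fixed: white box 220 x 150 mm, deck at 62 mm, black insert up to 75 mm; origin on the bench under the pocket centre, same axes as the pocket. The thumb notches are 8 mm deeper than the pocket floor, begin 10 mm from the centre line and run open to the side. Two micrometer heads stick out 32 mm on its far side, a focus knob 25 mm on its left.
- rest: The instrument rest, fixed: dark base 150 x 60 x 10 mm, origin on the bench under the starting grip point, x along the tool. Grey supports 45 mm high hold the tool level under its tail block and under its arms 30 to 40 mm ahead of the grip point; between them the space below the arms is free down to the base. Stands left or right of the imager.
- drying_rack: The white slant drying rack, fixed, base 115 x 130 mm; origin on the bench. Two lanes 37 mm to either side of it rise at 30 degrees along its x, away from the robot. Each is 16 mm wide, so a slide overhangs it by 5 mm on both sides; 10 mm thick with free space beside it; a small lip at the low end holds the slide. Stands left or right of the imager.
- plain_slide: Plain clear glass slide with a white end patch, 76 x 26 x 4 mm, on the other lane; not needed, to be left alone.
- oil_bottle: Bystander: small amber bottle, 28 mm across, 62 mm high.
- petri_dish: Bystander: clear covered dish, 60 mm across, 15 mm high.
- objective: Bystander: steel objective lens standing upright, 25 mm across, 43 mm high.
- filter_cube: Bystander: black filter cube, 38 mm.
- pipette: Bystander: grey and white pipette lying on the bench, about 230 mm long, 22 mm thick.
Not all that is in view belongs to the job. What is shaped like the rest but pink or purple is not meant.

How it is judged:
On the way, in this order (a step that is already met when the one before it is completed fails the run):
1. the graticule lies flat in the pocket, engraved face up, let go (horizontal distance between graticule and pocket below 0.004 m and z of graticule in the frame of pocket below 0.0015 m and angle between graticule_face's own z axis and vertical below 0.06 rad and angle between the x axis of graticule_face and the x axis of pocket, either way round below 0.15 rad and contact force between the fingers and graticule below 0.1 N), for 0.2 s.
2. the tweezer electrodes are lifted off their rest in the fingers (z of electrodes in the frame of rest above 0.06 m and contact force between the fingers and electrodes above 0.3 N), for 0.2 s.
At the end, for the whole second after the job is handed in: Graticule in the pocket, engraved face up, let go. Fingers alone hold the electrodes still, level and along the graticule within 0.2 rad, plates 0.5 to 12 mm above the glass, their midpoint within 6 mm along and 3.5 mm across of the middle of the lines, gap 12 mm +/- 2 mm, for the last second (horizontal distance between graticule and pocket below 0.004 m and z of graticule in the frame of pocket below 0.0015 m and angle between graticule_face's own z axis and vertical below 0.06 rad and angle between the x axis of graticule_face and the x axis of pocket, either way round below 0.15 rad and distance between tip_left and tip_right between 0.01 and 0.014 m and x of electrodes_mid in the frame of graticule_face between -0.006 and 0.006 m and y of electrodes_mid in the frame of graticule_face between -0.0035 and 0.0035 m and z of tip_left in the frame of graticule_face between 0.0005 and 0.012 m and z of tip_right in the frame of graticule_face between 0.0005 and 0.012 m and angle between the x axis of electrodes_mid and the x axis of graticule_face, either way round below 0.2 rad and angle between electrodes_mid's own z axis and vertical below 0.2 rad and contact force between the fingers and electrodes above 1 N and contact force between electrodes and stage below 0.05 N and contact force between electrodes and graticule below 0.05 N and contact force between electrodes and rest below 0.05 N and linear speed of electrodes below 0.01 m/s and velocity of joint prong_left between -0.02 and 0.02 rad/s); the arm keeps its last pose, push and grip.
It fails at once if the electrodes touch the graticule (contact force between electrodes and graticule above 0.2 N).
It fails at once if the plain slide or another bystander is moved (distance of any of plain_slide, oil_bottle, petri_dish, objective, filter_cube, pipette from where it was at the start of the episode above 0.015 m).
It also fails if it takes over 54 s, if anything falls off the work surface, if the arm or the gripper's body presses on something with over 40 N, if the wrist force passes 120 N, or if a joint passes its speed limit or range.

## Working session

There is one attempt and no reset: what is moved stays moved. The work goes in short steps, each a Python script; the robot and the scene stay as the last script left them, time stands still between calls to the robot, and variables do not carry over. Pictures are saved under pics/ and viewed, and the job is handed in when it is done.

```bash
ls; mkdir -p pics
python3 - <<'E'
from station import arm, snapshot, camera_info, ticket
import cv2
for n in ["side","top","wrist"]:
    i=camera_info(n); print(n,i)
    cv2.imwrite(f"pics/{n}0.png",snapshot(n))
print(arm.read_time(),arm.read_tool_pos(),arm.read_eef_rot(),arm.read_opening(),arm.read_ft_force())
E
```

```text
pics
side {'fx': 409.0716072666692, 'fy': 409.0716072666692, 'cx': 281.1760564958373, 'cy': 209.09314700574868, 'dist_coeffs': array([-0.05934278,  0.        ,  0.        ,  0.        ,  0.        ]), 'R': array([[-0.90120014, -0.43336475,  0.00577062],
       [-0.31779552,  0.65169857, -0.68869077],
       [ 0.2946936 , -0.6224821 , -0.72503222]]), 't': array([0.45540527, 0.1944112 , 0.79563381])}
top {'fx': 398.3485719098768, 'fy': 398.3485719098768, 'cx': 280.88361516465415, 'cy': 208.8209290270028, 'dist_coeffs': array([-0.05590952,  0.        ,  0.        ,  0.        ,  0.        ]), 'R': array([[-0.00141555, -0.9997492 , -0.02235038],
       [-0.998793  ,  0.00251084, -0.04905333],
       [ 0.04909714,  0.02225397, -0.99854606]]), 't': array([0.022259  , 0.48472292, 1.00751336])}
wrist {'fx': 336.3906729273462, 'fy': 336.3906729273462, 'cx': 274.01153879966404, 'cy': 207.85033080396676, 'dist_coeffs': array([-0.04193684,  0.        ,  0.        ,  0.        ,  0.        ]), 'T_tool_cam': array([[ 5.48386044e-04, -2.59849534e-01,  9.65648963e-01,
        -6.98723608e-02],
       [ 9.99999624e-01,  7.91447464e-04, -3.54920469e-04,
        -1.55252681e-04],
       [-6.72034504e-04,  9.65648794e-01,  2.59849870e-01,
        -6.61601052e-02],
       [ 0.00000000e+00,  0.00000000e+00,  0.00000000e+00,
         1.00000000e+00]])}
0.15 [ 0.17313876 -0.6260585   0.30298414] [-0.70058067 -0.09582585  0.70077895 -0.09440865] 1.000096054780612 [-0.68424661  1.36220097 -0.00437538]
```

View pics/top0.png

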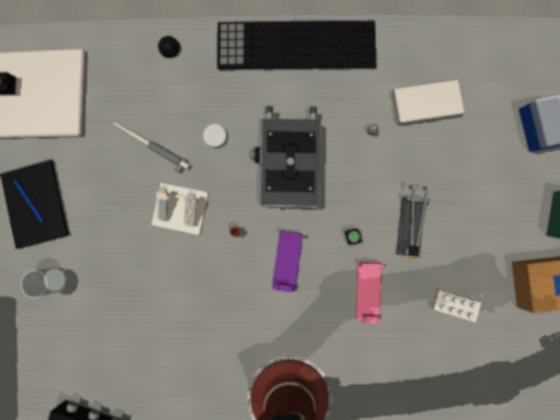

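View pics/side0.png

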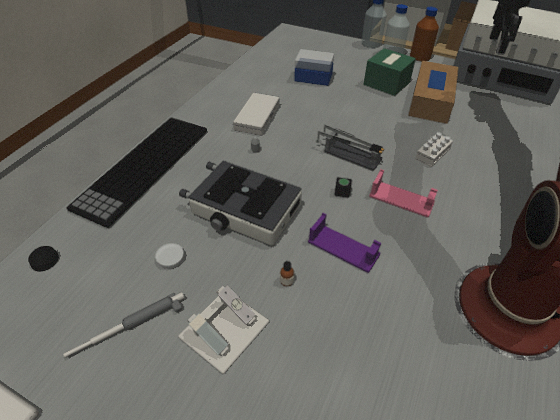

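View pics/wrist0.png

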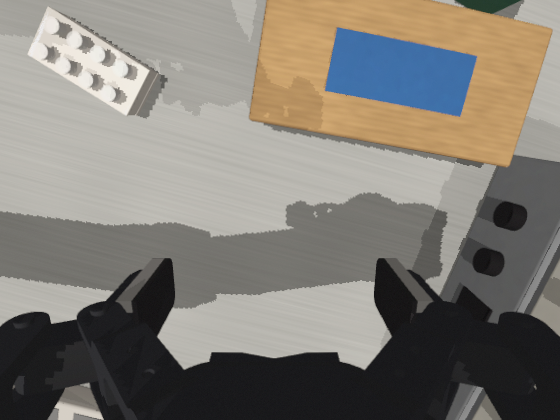

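The top view shows the imager at about (291,162), the drying rack at (180,208), and the tweezers on a dark rest at (411,220). The purple (288,262) and pink (369,293) rests are decoys. Next I'll enlarge these.

Run:
```python
import cv2, numpy as np
im=cv2.imread("pics/top0.png"); s=cv2.imread("pics/side0.png")
a=cv2.resize(im[170:245,140:220],(400,375),interpolation=cv2.INTER_CUBIC)
b=cv2.resize(im[175:265,385:440],(229,375),interpolation=cv2.INTER_CUBIC)
cv2.imwrite("pics/c1.png",np.hstack([a,b]))
cv2.imwrite("pics/c2.png",cv2.resize(im[100:215,240:340],(522,600),interpolation=cv2.INTER_CUBIC))
a=cv2.resize(s[280:370,175:275],(400,360),interpolation=cv2.INTER_CUBIC)
b=cv2.resize(s[115:180,305:395],(400,289),interpolation=cv2.INTER_CUBIC); b=np.vstack([b,np.zeros((71,400,3),np.uint8)])
cv2.imwrite("pics/c3.png",np.hstack([a,b]))
```

```text
(no output)
```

View pics/c1.png

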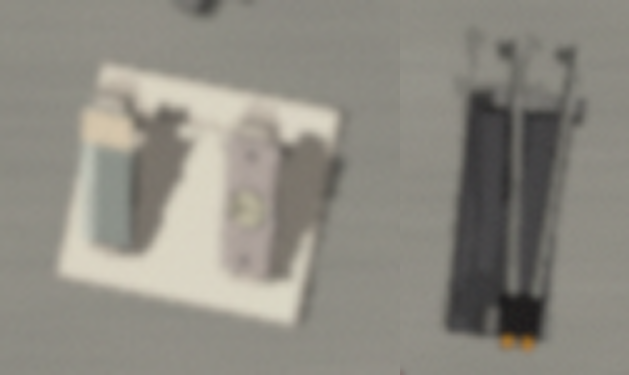

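View pics/c2.png

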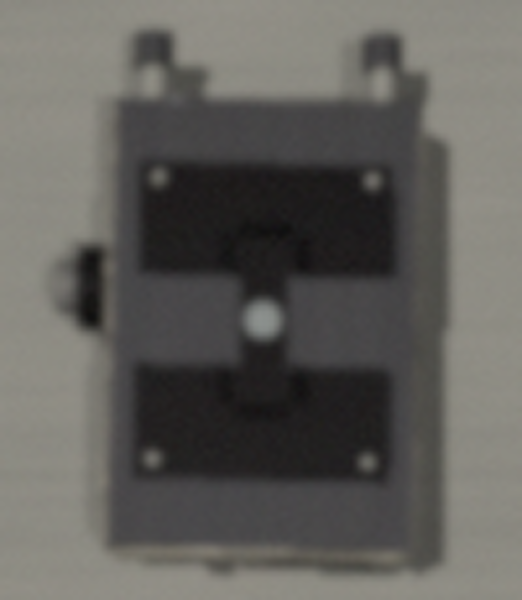

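View pics/c3.png

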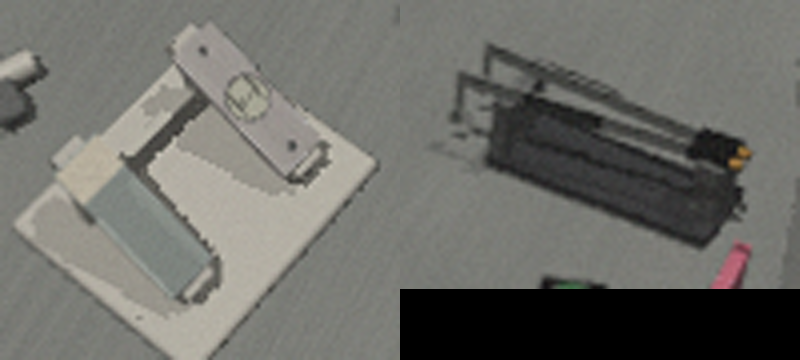

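The graticule is the pinkish-grey slide with the round window on the right lane, at about (190,209) in the top view. The plain slide, with its pale end patch, is on the left lane at (163,203). The real rest is the dark grey one at (411,220), with the tweezer tips pointing away from the robot. I'll write helpers and take rough positions.

```bash
cat > h.py <<'E'
import numpy as np, cv2
from scipy.spatial.transform import Rotation as Rot
from station import arm, snapshot, camera_info, ticket
def cam(name, pose=None):
    i=camera_info(name); K=np.array([[i['fx'],0,i['cx']],[0,i['fy'],i['cy']],[0,0,1]]); d=np.array(i['dist_coeffs'])
    if name=='wrist':
        p,q=pose; T=np.eye(4); T[:3,:3]=Rot.from_quat(q).as_matrix(); T[:3,3]=p
        W=T@np.array(i['T_tool_cam']); R=W[:3,:3].T; t=-R@W[:3,3]
    else: R=np.array(i['R']); t=np.array(i['t'])
    return K,d,R,t
def ray(c,px):
    K,d,R,t=c
    u=cv2.undistortPoints(np.array(px,float).reshape(-1,1,2),K,d).reshape(-1,2)
    v=np.c_[u,np.ones(len(u))]@R
    return -R.T@t, v/np.linalg.norm(v,axis=1)[:,None]
def onplane(c,px,z):
    C,v=ray(c,px); return C+v*((z-C[2])/v[:,2])[:,None]
def onplane_n(c,px,p0,n):
    C,v=ray(c,px); return C+v*(((p0-C)@n)/(v@n))[:,None]
def tri(c1,p1,c2,p2):
    C1,a=ray(c1,p1); C2,b=ray(c2,p2); out=[]
    for x,y in zip(a,b):
        A=np.c_[x,-y]; s=np.linalg.lstsq(A,C2-C1,rcond=None)[0]
        P=C1+s[0]*x; Q=C2+s[1]*y; out.append(np.r_[(P+Q)/2,np.linalg.norm(P-Q)])
    return np.array(out)
def proj(c,X):
    K,d,R,t=c
    return cv2.projectPoints(np.array(X,float).reshape(-1,1,3),cv2.Rodrigues(R)[0],t,K,d)[0].reshape(-1,2)
def wrist(fn):
    pose=(np.array(arm.read_tool_pos()),np.array(arm.read_eef_rot()))
    im=snapshot('wrist'); cv2.imwrite(fn,im); np.savez(fn+'.npz',p=pose[0],q=pose[1]); return im,cam('wrist',pose)
def loadw(fn):
    z=np.load(fn+'.npz'); return cv2.imread(fn),cam('wrist',(z['p'],z['q']))
def quat(xdir,zdir):
    """tool x along xdir (approach), tool z near zdir"""
    x=np.array(xdir,float); x/=np.linalg.norm(x); z=np.array(zdir,float); z-=x*(x@z); z/=np.linalg.norm(z)
    y=np.cross(z,x); return Rot.from_matrix(np.c_[x,y,z]).as_quat()
E
python3 - <<'E'
from h import *
np.set_printoptions(precision=4,suppress=True)
T=cam('top'); S=cam('side')
print(Rot.from_quat(arm.read_eef_rot()).as_matrix())
print('aperture',onplane(T,[[290.2,161.3]],.07))
print('grat window',onplane(T,[[140+246/5,170+208/5]],.045), tri(T,[[140+246/5,170+208/5]],S,[[175+247/4,280+97/4]]))
print('tail',onplane(T,[[385+520/4.167-400/4.167,175+318/4.167]],.06))
print('tips',onplane(T,[[385+(508-400)/4.167,175+48/4.167],[385+(567-400)/4.167,175+53/4.167]],.055))
print('tail side/top tri',tri(T,[[385+120/4.167,175+318/4.167]],S,[[305+720/4.44-400/4.44,115+145/4.44]]))
E
```

```text
[[-0.0005  0.2666 -0.9638]
 [ 0.0019 -0.9638 -0.2666]
 [-1.     -0.002   0.    ]]
aperture [[ 0.5974 -0.0028  0.07  ]]
grat window [[0.4768 0.2495 0.045 ]] [[0.4765 0.2495 0.0448 0.0006]]
tail [[ 0.3784 -0.3021  0.06  ]]
tips [[ 0.5367 -0.2992  0.055 ]
 [ 0.5337 -0.3341  0.055 ]]
tail side/top tri [[ 0.3769 -0.3049  0.0519  0.0023]]
```

Run:
```python
from h import *
np.set_printoptions(precision=4,suppress=True)
d=[0,0,-1]; q=quat(d,[-1,0.09,0])
views={'rest':([0.47,-0.31,0.27],q),'stage':([0.585,-0.003,0.27],quat(d,[-1,0,0])),'rack':([0.475,0.25,0.25],quat(d,[-1,0,0]))}
for k,(p,q) in views.items():
    j=arm.ik(p,q); print(k,j)
for k,(p,q) in views.items():
    t0=arm.read_time(); arm.movep(p,q); arm.pause(0.1); wrist(f'pics/w_{k}.png'); print(k,arm.read_time()-t0,arm.read_tool_pos(),arm.read_joint_positions())
```

```text
rest [ 0.5221  0.5148  0.0339  1.7269 -0.0213  0.9002 -1.0957]
stage [ 0.0541  0.5501 -0.1363  1.6611  0.0883  0.9363 -1.6856]
rack [-0.158   0.5568 -0.5613  1.8103  0.3731  0.8815 -2.4631]
rest 1.75 [ 0.4693 -0.3114  0.2701] [ 0.5238  0.5149  0.035   1.7265 -0.0212  0.9003 -1.0956]
stage 1.3917000000000002 [ 0.5849 -0.0054  0.2701] [-0.0293  0.5465  0.0012  1.6643  0.0007  0.9309 -1.6033]
rack 1.225 [0.4763 0.248  0.2501] [-0.5154  0.5022 -0.0087  1.8212  0.0073  0.8179 -2.1028]
```

View pics/w_rest.png

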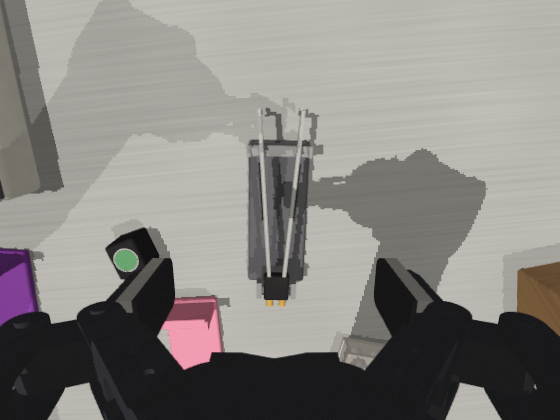

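View pics/w_stage.png

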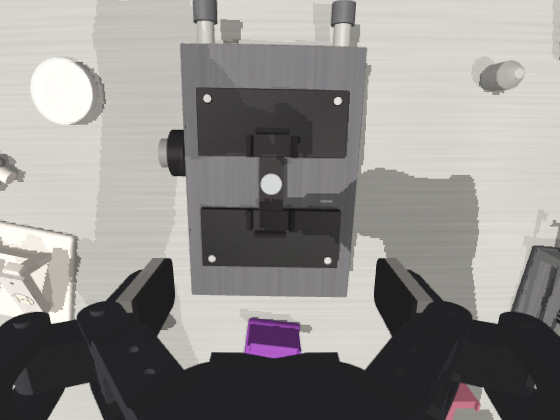

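View pics/w_rack.png

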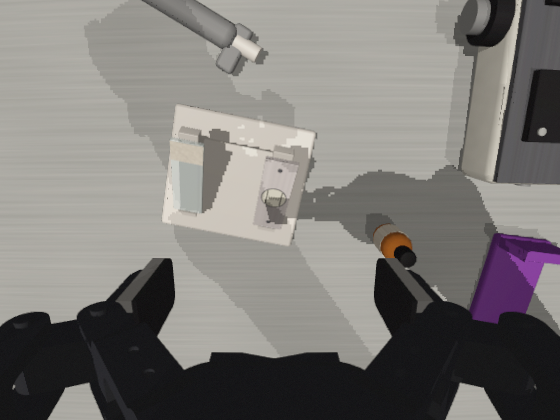

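Run:
```python
from h import *
print(arm.read_time(),arm.read_tool_pos(),arm.read_dq())
```

```text
4.5167 [0.47631527 0.24803665 0.25009334] [-4.83518839e-03 -4.67477095e-04 -1.09776605e-02  6.17814339e-04
 -3.48262287e-03  1.72904030e-04  4.45940726e-05]
```

The wrist views show the tweezers with tips at (262,112) and (304,112) and tail at (276,287). The imager aperture is at (271,184), and the graticule window is at about (273,197). I'll enlarge the rack and stage.

Run:
```python
from h import *
im=cv2.imread('pics/w_rack.png')
cv2.imwrite('pics/d1.png',cv2.resize(im[95:255,155:325],(637,600),interpolation=cv2.INTER_CUBIC))
im=cv2.imread('pics/w_stage.png')
cv2.imwrite('pics/d2.png',cv2.resize(np.clip(im[80:275,185:360].astype(float)*2,0,255).astype(np.uint8),(525,585),interpolation=cv2.INTER_CUBIC))
im=cv2.imread('pics/w_rest.png')
cv2.imwrite('pics/d3.png',cv2.resize(np.clip(im[100:312,235:325].astype(float)*1.8,0,255).astype(np.uint8),(255,600),interpolation=cv2.INTER_CUBIC))
```

```text
(no output)
```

View pics/d1.png

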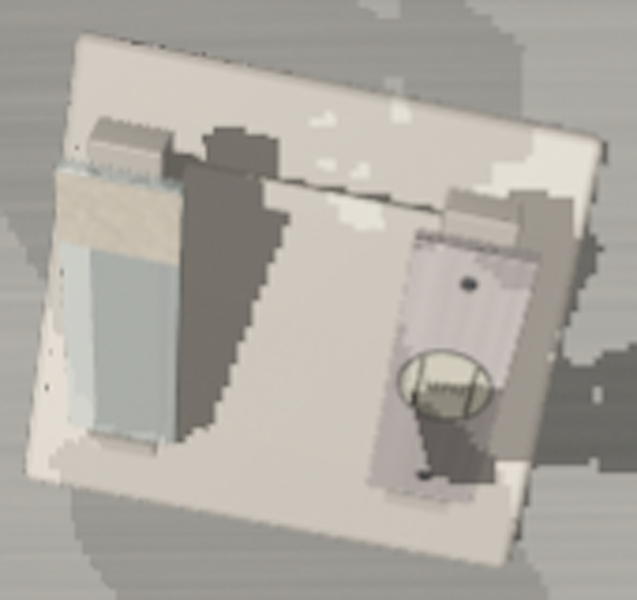

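View pics/d2.png

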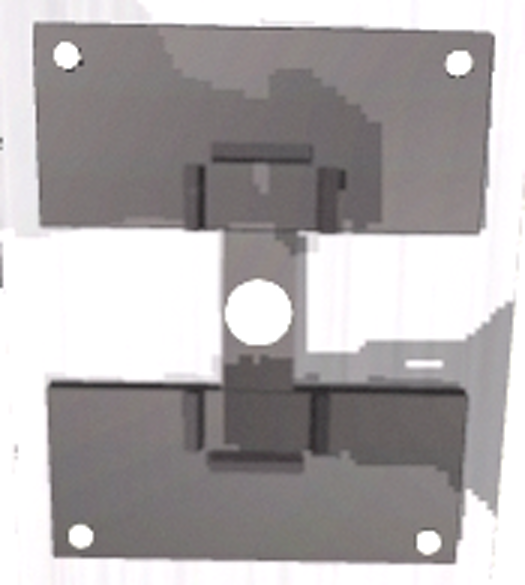

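View pics/d3.png

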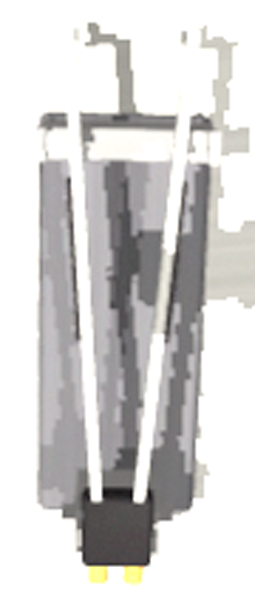

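Run:
```python
from h import *
np.set_printoptions(precision=4,suppress=True)
im,W=loadw('pics/w_rack.png'); T=cam('top'); S=cam('side')
f=lambda a:[[155+x/3.747,95+y/3.75] for x,y in a]
b=onplane(W,f([(80,38),(603,140),(505,563),(28,475)]),0.006)
print('base',b, [np.linalg.norm(b[i]-b[(i+1)%4]) for i in range(4)])
e=(b[0]-b[3])+(b[1]-b[2]); y1=np.arctan2(e[1],e[0]); e2=(b[0]-b[1])+(b[3]-b[2]); print('yaw',np.degrees(y1),np.degrees(np.arctan2(-e2[0],e2[1])))
w=f([(445,384)])
print('tri top',tri(T,[[189.2,211.6]],W,w),'side',tri(S,[[236.75,304.25]],W,w))
yaw=y1
c=tri(S,[[236.75,304.25]],W,w)[0,:3]
n=np.array([-.5*np.cos(yaw),-.5*np.sin(yaw),np.cos(np.pi/6)])
h=onplane_n(W,f([(468,284),(424,475),(416,245),(541,262),(368,487)]),c,n)
print(h,np.linalg.norm(h[0]-h[1]),np.linalg.norm(h[2]-h[3]),np.linalg.norm(h[2]-h[4]))
d=h[0]-h[1];print('slide yaw',np.degrees(np.arctan2(d[1],d[0])), 'slope',np.degrees(np.arcsin(d[2]/np.linalg.norm(d))), (h[0]+h[1])/2)
d=h[2]-h[4];print('slide edge yaw',np.degrees(np.arctan2(d[1],d[0])))
# side-view holes tri
sh=[[175+202/4,280+50/4],[175+291/4,280+146/4]]
t2=tri(S,sh,W,f([(468,284),(424,475)])); print('holes tri',t2, t2[:,:3].mean(0))
d=t2[0,:3]-t2[1,:3];print(np.degrees(np.arctan2(d[1],d[0])),np.degrees(np.arcsin(d[2]/np.linalg.norm(d))),np.linalg.norm(d))
```

```text
base [[0.5543 0.3355 0.006 ]
 [0.5297 0.2094 0.006 ]
 [0.4198 0.2324 0.006 ]
 [0.4447 0.3576 0.006 ]] [np.float64(0.12848155408849515), np.float64(0.11224963398621453), np.float64(0.1275909118699601), np.float64(0.11182239088155412)]
yaw -11.602374758417797 -11.16547449860318
tri top [[0.4773 0.2488 0.0453 0.0017]] side [[0.4772 0.2482 0.0422 0.0001]]
[[0.5022 0.2433 0.0569]
 [0.4508 0.2534 0.0267]
 [0.5109 0.254  0.0605]
 [0.5074 0.2283 0.0616]
 [0.4465 0.2674 0.0226]] 0.0604656986878771 0.02592726462101516 0.07591033346980224
slide yaw -11.17402176476486 slope 29.999306649820706 [0.4765 0.2483 0.0418]
slide edge yaw -11.72983862553617
holes tri [[0.5024 0.2433 0.0578 0.0001]
 [0.4513 0.2538 0.027  0.0011]] [0.4768 0.2486 0.0424]
-11.641610721944879 30.572302552188415 0.06056892805154886
```

Run:
```python
from h import *
np.set_printoptions(precision=1,suppress=True)
W=cam('wrist',(np.zeros(3),np.array([0,0,0,1.])))
for x in (.054,.06,.066,.073): print(x,proj(W,[[x,-.0425,-.011],[x,-.0425,.011],[x,-.057,-.011]]).ravel())
im=cv2.imread('pics/w_rest.png'); cv2.imwrite('pics/f1.png',cv2.resize(np.clip(im[240:350,80:290].astype(float)*3,0,255).astype(np.uint8),(800,419),interpolation=cv2.INTER_CUBIC))
```

```text
0.054 [168.7 260.2 173.2 308.7 132.9 260. ]
0.06 [173.  254.3 177.2 301.2 138.7 254.2]
0.066 [177.  248.9 180.8 294.3 144.  248.8]
0.073 [181.3 243.1 184.7 286.8 149.7 243. ]
```

View pics/f1.png

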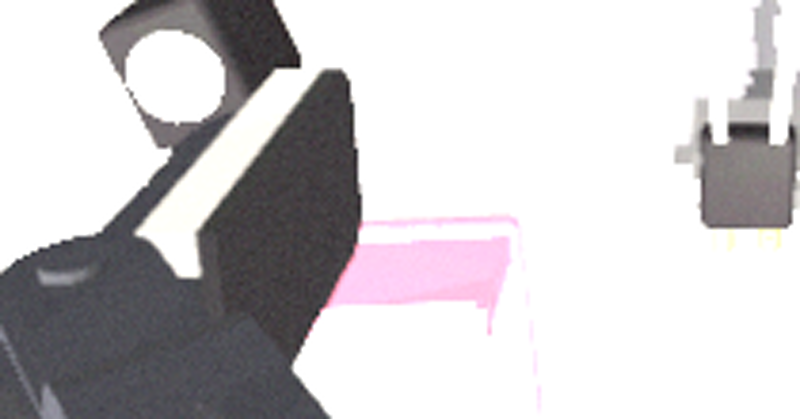

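Run:
```python
from h import *
np.set_printoptions(precision=4,suppress=True)
im,W=loadw('pics/w_stage.png'); T=cam('top'); S=cam('side')
f=lambda a:[[185+x/3,80+y/3] for x,y in a]
s=onplane(W,f([(67,56),(459,63),(428,543),(80,536)]),0.075)
print(s,s.mean(0),[np.linalg.norm(s[i]-s[(i+1)%4]) for i in range(4)])
e=(s[0]-s[3])+(s[1]-s[2]); e2=(s[0]-s[1])+(s[3]-s[2]); print('yaw',np.degrees(np.arctan2(e[1],e[0])),np.degrees(np.arctan2(-e2[0],e2[1])))
i=onplane(W,f([(35,23),(495,34),(455,563),(54,556)]),0.075); print('insert',i,i.mean(0),[np.linalg.norm(i[k]-i[(k+1)%4]) for k in range(4)])
e=(i[0]-i[3])+(i[1]-i[2]); e2=(i[0]-i[1])+(i[3]-i[2]); print('yaw',np.degrees(np.arctan2(e[1],e[0])),np.degrees(np.arctan2(-e2[0],e2[1])))
print('apert wrist',onplane(W,f([(258,313)]),.07),'tri',tri(T,[[290.2,161.3]],W,f([(258,313)])))
t=onplane(T,[[240+x/5.22,100+y/5.22] for x,y in [(158,178),(373,181),(367,463),(152,459)]],.075); print('top screws',t.mean(0),[np.linalg.norm(t[k]-t[(k+1)%4]) for k in range(4)])
e=(t[0]-t[3])+(t[1]-t[2]);print(np.degrees(np.arctan2(e[1],e[0])))
# side view aperture
g=cv2.imread('pics/side0.png'); cv2.imwrite('pics/e1.png',cv2.resize(g[150:245,180:305],(789,600),interpolation=cv2.INTER_CUBIC))
```

```text
[[ 0.6651  0.0443  0.075 ]
 [ 0.663  -0.0543  0.075 ]
 [ 0.5324 -0.0513  0.075 ]
 [ 0.535   0.0476  0.075 ]] [ 0.5989 -0.0034  0.075 ] [np.float64(0.0986385165626407), np.float64(0.1306248046854527), np.float64(0.0989605312555466), np.float64(0.13013762854318392)]
yaw -1.38484771404068 -1.3323230034293563
insert [[ 0.6731  0.0519  0.075 ]
 [ 0.67   -0.0631  0.075 ]
 [ 0.5262 -0.0593  0.075 ]
 [ 0.5288  0.0554  0.075 ]] [ 0.5995 -0.0038  0.075 ] [np.float64(0.11504277624234797), np.float64(0.14390874916811416), np.float64(0.11475016150140044), np.float64(0.1443011803210362)]
yaw -1.436527820628281 -1.4139209689859726
apert wrist [[ 0.5982 -0.0033  0.07  ]] tri [[ 0.5978 -0.003   0.068   0.0005]]
top screws [ 0.5968 -0.0029  0.075 ] [np.float64(0.09998810674291864), np.float64(0.13162851866379996), np.float64(0.09915472339885836), np.float64(0.13144180741659675)]
-1.3758541524428862
```

View pics/e1.png

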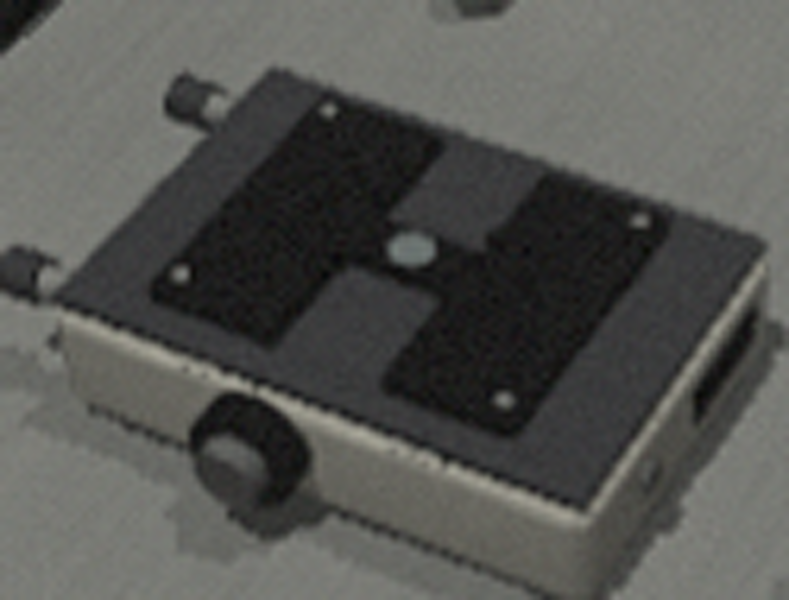

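The graticule measures 25.9 x 75.9 mm with a 30° slope, matching the stated sizes. The pocket centre is about (0.598,-0.003), yaw -1.4°. Next I'll take the graticule.

```bash
cat > geo.py <<'E'
import numpy as np
psi=np.radians(-11.5)
n=np.array([-.5*np.cos(psi),-.5*np.sin(psi),np.cos(np.pi/6)])
ex=np.array([np.cos(np.pi/6)*np.cos(psi),np.cos(np.pi/6)*np.sin(psi),.5])
face=np.array([.4767,.2485,.0424]); cen=face-.0025*n
pk=np.array([.5980,-.0033,.07]); pyaw=np.radians(-1.4)
E
python3 - <<'E'
from h import *; from geo import *
np.set_printoptions(precision=4,suppress=True)
q=quat(-n,-ex); P=cen+n*.0655
print(arm.ik(P+n*.06,q),arm.ik(P,q))
t0=arm.read_time()
arm.move_gripper(0.52,40)
arm.movep(P+n*.06,q); print(arm.read_time()-t0)
arm.pause(.3); print(arm.read_tool_pos(),P+n*.06)
wrist('pics/g1.png')
E
```

```text
[-1.1534  0.6623  0.5178  2.2724  1.8266  0.123   1.9221] [-1.1094  0.8104  0.5562  2.2471  2.9272  0.1518  0.8194]
3.8332999999999995
[0.4165 0.2607 0.1489] [0.4164 0.2608 0.1489]
```

View pics/g1.png

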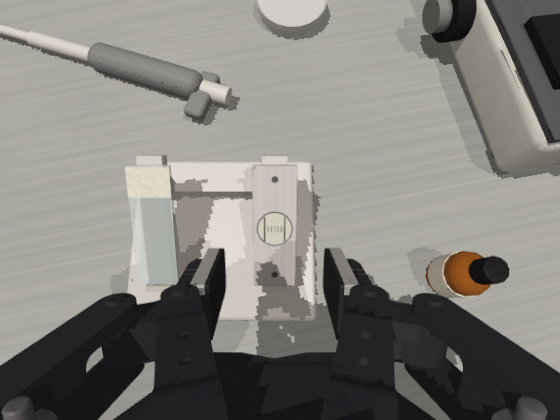

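The window is at (275,229) and the holes at (275,180) and (274,274), centred between the pads. I'll measure it again from here, then descend and close.

Run:
```python
from h import *; from geo import *
np.set_printoptions(precision=4,suppress=True)
im,W=loadw('pics/g1.png')
h=onplane_n(W,[(275,229),(275,180),(274,274)],face,n)
ey=np.cross(n,ex)
print((h-face)@np.c_[ex,ey,n])
q=quat(-n,-ex); P=cen+n*.0655
t0=arm.read_time()
arm.line_to(P+n*.012,.05); 
arm.line_to(P,.03); arm.pause(.2)
print(arm.read_tool_pos()-P,arm.read_ft_force(),arm.read_time()-t0)
wrist('pics/g2.png')
arm.move_gripper(0.2,40); print(arm.read_opening(),arm.read_ft_force(),arm.read_time())
wrist('pics/g3.png')
```

```text
[[ 0.0008 -0.0001 -0.    ]
 [ 0.0308 -0.0001 -0.    ]
 [-0.0289  0.0005  0.    ]]
[-0.0001  0.      0.0001] [-0.3588  0.1876 -0.3217] 1.8582999999999998
0.28735042773528674 [-2.2514  0.4229  3.0218] 10.9083
```

View pics/g3.png

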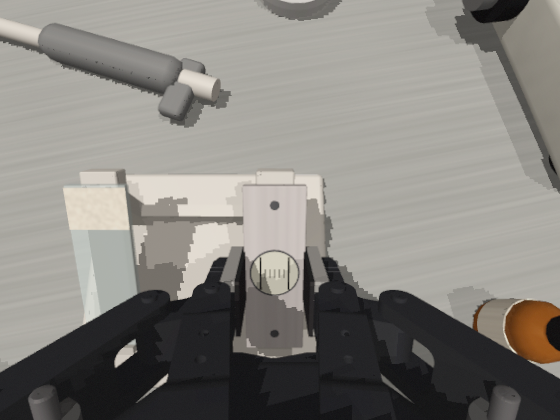

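Run:
```python
from h import *; from geo import *
np.set_printoptions(precision=4,suppress=True)
P=cen+n*.0655
arm.line_to(P+n*.05,.08); 
print(arm.read_time(),arm.read_joint_positions(),arm.read_opening(),arm.read_ft_force())
u=np.array([np.cos(pyaw),np.sin(pyaw),0])
q=quat([0,0,-1],-u)
X=pk+np.array([0,0,.0025+.0655])
print(arm.ik(P+[0,0,.1],q)); print(arm.ik(X+[0,0,.06],q)); print(arm.ik(X,q))
```

```text
11.7333 [-1.0883  0.6675  0.4339  2.268   1.8664  0.1728  1.8867] 0.2919520705945886 [-0.1448 -0.0657 -1.1734]
[-1.2125  0.8299  1.1322  1.9582 -0.922   0.9943 -1.221 ]
[-0.5497  0.8381  0.9404  1.7181 -0.788   1.0103 -0.9122]
[-0.5448  0.938   0.939   1.7612 -0.9248  0.9526 -0.805 ]
```

Run:
```python
from h import *; from geo import *
np.set_printoptions(precision=4,suppress=True)
P=cen+n*.0655
u=np.array([np.cos(pyaw),np.sin(pyaw),0])
q=quat([0,0,-1],-u)
A=np.array([.50,.19,.23])
try:
    arm.line_to(A,.08,ori=q)
except arm.MotionError as e: print('ERR',e)
print(arm.read_time(),arm.read_tool_pos(),arm.read_joint_positions(),arm.read_opening())
X=pk+np.array([0,0,.0025+.0655])
print(arm.ik(X+[0,0,.06],q))
wrist('pics/g4.png')
```

```text
ERR the arm cannot follow that straight line within its joint ranges
11.7333 [0.4213 0.2598 0.1401] [-1.0883  0.6675  0.4339  2.268   1.8664  0.1728  1.8867] 0.2919520705945886
[-0.5497  0.8381  0.9404  1.7181 -0.788   1.0103 -0.9122]
```

View pics/g4.png

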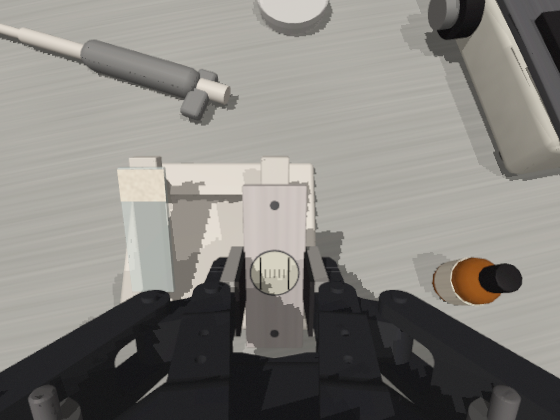

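The slide sits squarely between the pads, with the window at (275,272) both before and after the lift, so it did not slip. I'll go higher, then over to the pocket.

Run:
```python
from h import *; from geo import *
np.set_printoptions(precision=4,suppress=True)
u=np.array([np.cos(pyaw),np.sin(pyaw),0])
q=quat([0,0,-1],-u)
p=np.array(arm.read_tool_pos())
for dz in (.12,.09,.06):
    try:
        arm.line_to(p+[0,0,dz],.12); break
    except arm.MotionError as e: print('ERR',dz,e)
print(arm.read_time(),arm.read_tool_pos(),arm.read_joint_positions())
X=pk+np.array([0,0,.0025+.0655])
print(arm.ik(X+[0,0,.08],q))
arm.movep(X+[0,0,.08],q); arm.pause(.3)
print(arm.read_time(),arm.read_tool_pos()-X,arm.read_joint_positions(),arm.read_opening())
wrist('pics/g5.png')
```

```text
ERR 0.12 the arm cannot follow that straight line within its joint ranges
ERR 0.09 the arm cannot follow that straight line within its joint ranges
ERR 0.06 the arm cannot follow that straight line within its joint ranges
11.7833 [0.4214 0.2597 0.14  ] [-1.0877  0.6677  0.4336  2.268   1.8664  0.1728  1.8868]
[-0.6204  0.8997  1.1322  1.7019 -0.8911  1.1472 -0.8206]
14.425 [-0.0001  0.0002  0.08  ] [-0.6206  0.8997  1.132   1.702  -0.891   1.1472 -0.8206] 0.2924805079780786
```

View pics/g5.png

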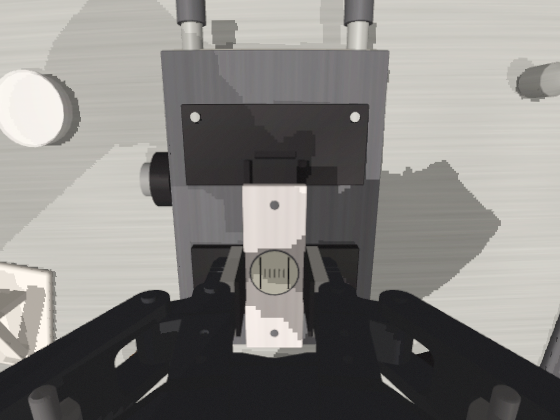

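Run:
```python
from h import *; from geo import *
np.set_printoptions(precision=4,suppress=True)
im,W=loadw('pics/g5.png'); z=np.load('pics/g5.png.npz')
h=onplane(W,[(275,272),(275,205),(275,333.5),(243,185),(306,185)],z['p'][2]-.063)
u=np.array([np.cos(pyaw),np.sin(pyaw),0]);v=np.array([-u[1],u[0],0])
print((h-pk)@np.c_[u,v], np.linalg.norm(h[1]-h[2]),np.linalg.norm(h[3]-h[4]))
s=onplane(W,[(195,117),(355,117.5)],.075); print((s-pk)@np.c_[u,v],np.linalg.norm(s[0]-s[1]))
cv2.imwrite('pics/g5c.png',cv2.resize(np.clip(im[90:290,170:380].astype(float)*1.5,0,255).astype(np.uint8),(630,600),interpolation=cv2.INTER_CUBIC))
s=snapshot('side'); cv2.imwrite('pics/s5.png',s); cv2.imwrite('pics/s5c.png',cv2.resize(s[90:350,150:330],(554,800),interpolation=cv2.INTER_CUBIC)[:600])
```

```text
[[ 0.0015  0.0001]
 [ 0.0314  0.0002]
 [-0.0294  0.    ]
 [ 0.0397  0.013 ]
 [ 0.0397 -0.0123]] 0.06078196427196486 0.025320536710930527
[[ 0.0664  0.0491]
 [ 0.0662 -0.0491]] 0.09824750795946655
```

View pics/g5c.png

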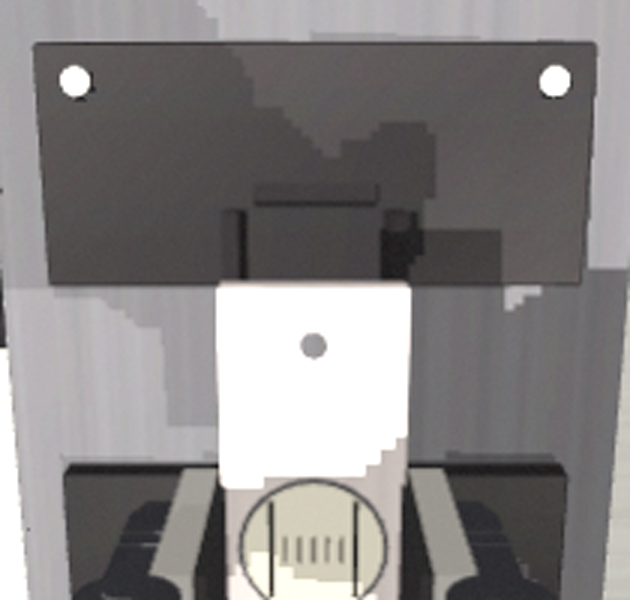

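View pics/s5.png

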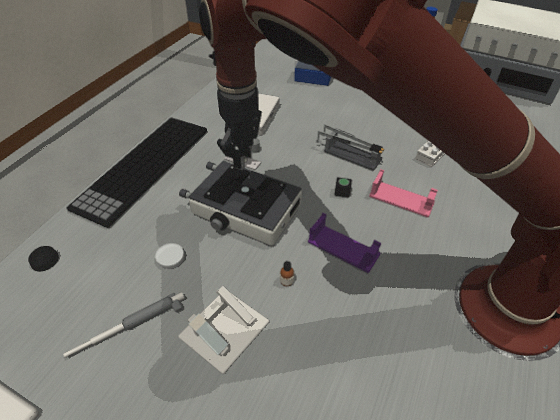

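The slide's offset from the pocket is about 0.5 mm along and 0.2 mm across, and the plain slide is still in place. Lowering it now.

Run:
```python
from h import *; from geo import *
np.set_printoptions(precision=4,suppress=True)
u=np.array([np.cos(pyaw),np.sin(pyaw),0])
X=pk+np.array([0,0,.0025+.0655])-.0004*u
arm.line_to(X+[0,0,.012],.06); arm.pause(.15); f0=np.array(arm.read_ft_force()); print(f0)
for dz in (.006,.003,.0015,.0005,-.0003):
    arm.line_to(X+[0,0,dz],.03); arm.pause(.1)
    f=np.array(arm.read_ft_force())-f0; print(dz,f,arm.read_tool_pos()[2]-X[2])
    if f[2]>4: break
print(arm.read_time(),arm.read_opening())
wrist('pics/p1.png')
```

```text
[ 0.2087 -1.0599 -0.5715]
0.006 [ 0.2968  0.6985 -0.021 ] 0.005944546338318257
0.003 [-0.1143  0.5275  0.1292] 0.0029688525900299356
0.0015 [-0.4859  0.5719  0.4223] 0.0014887347537297368
0.0005 [-0.2552  1.1451 -0.1588] 0.0004902775170599893
-0.0003 [ 0.9538  1.4869 -0.2053] -0.0003021762983504983
17.8083 0.2886987902632212
```

View pics/p1.png

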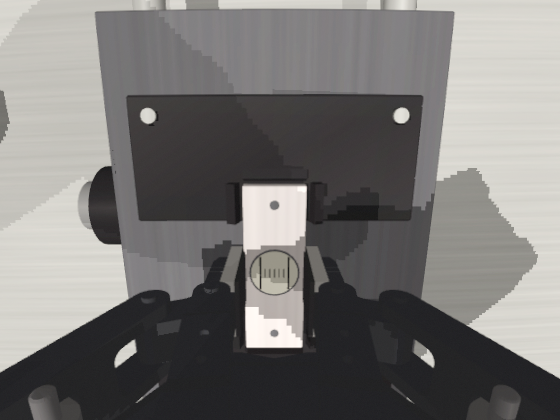

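Run:
```python
from h import *; from geo import *
np.set_printoptions(precision=4,suppress=True)
u=np.array([np.cos(pyaw),np.sin(pyaw),0])
X=pk+np.array([0,0,.0025+.0655])-.0004*u
f0=np.array(arm.read_ft_force())
for dz in (-.0008,-.0013,-.0018):
    arm.line_to(X+[0,0,dz],.02); arm.pause(.1)
    f=np.array(arm.read_ft_force())-f0; print(dz,f,arm.read_tool_pos()[2]-X[2])
    if f[2]>2: break
arm.move_gripper(.45,40); arm.pause(.15)
print(arm.read_time(),arm.read_opening(),arm.read_ft_force())
wrist('pics/p2.png')
arm.line_to(X+[0,0,.08],.15)
arm.pause(.2);wrist('pics/p3.png'); print(arm.read_time())
```

```text
-0.0008 [-0.1109 -0.7067  0.5048] -0.0007996547307117796
-0.0013 [-0.1661 -0.8708  2.0046] -0.0010797942322014475
19.0 0.4548525608234036 [-0.0007 -0.0345 -0.4581]
19.9917
```

View pics/p3.png

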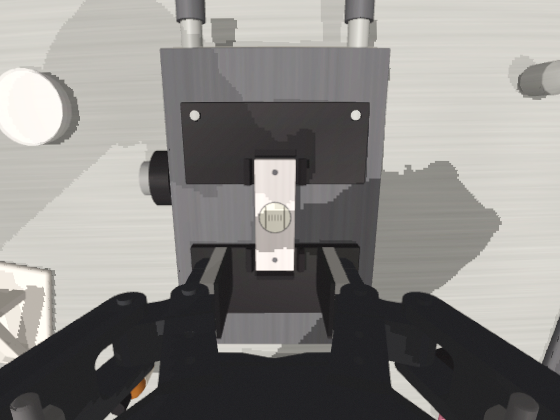

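Run:
```python
from h import *; from geo import *
np.set_printoptions(precision=4,suppress=True)
im,W=loadw('pics/p3.png')
u=np.array([np.cos(pyaw),np.sin(pyaw),0]);v=np.array([-u[1],u[0],0])
h=onplane(W,[(275,217.5),(275,172),(275,260)],.075); print((h-pk)@np.c_[u,v],np.linalg.norm(h[1]-h[2]),np.linalg.norm(h[0]-h[1]))
s=onplane(W,[(195,116),(355.5,116)],.075); print((s-pk)@np.c_[u,v],np.linalg.norm(s[0]-s[1]))
cv2.imwrite('pics/p3c.png',cv2.resize(np.clip(im[145:285,225:325].astype(float)*1.3,0,255).astype(np.uint8),(429,600),interpolation=cv2.INTER_CUBIC))
s=snapshot('side'); cv2.imwrite('pics/s6.png',cv2.resize(s[150:245,180:305],(789,600),interpolation=cv2.INTER_CUBIC))
```

```text
[[ 0.0014  0.    ]
 [ 0.0315  0.0001]
 [-0.0289 -0.    ]] 0.06032701937788686 0.030099323931878294
[[ 0.0659  0.0489]
 [ 0.066  -0.049 ]] 0.09785591585892292
```

View pics/p3c.png

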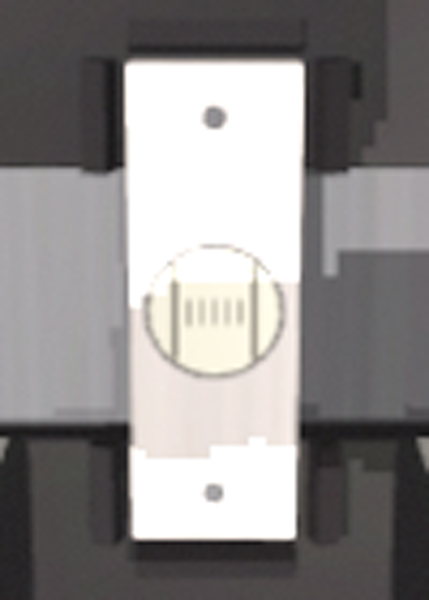

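View pics/s6.png

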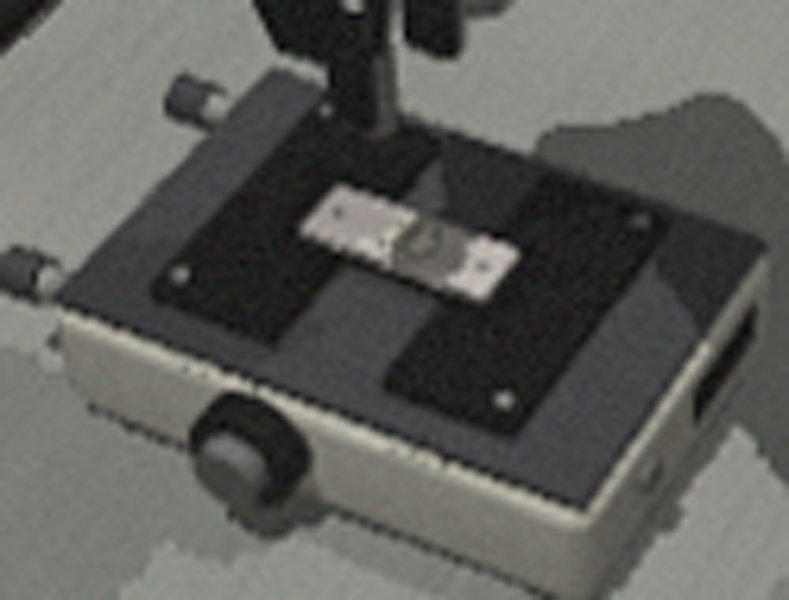

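The graticule lies centred and flat: its hole spacing measured at z=75 mm is 60.3 mm against 60.5 mm on the rack, and the engraving faces up. Now for the electrodes, starting with a closer look.

Run:
```python
from h import *; from geo import *
np.set_printoptions(precision=4,suppress=True)
im,W=loadw('pics/w_rest.png')
f=lambda a:[[235+x/2.833,100+y/2.83] for x,y in a]
h=onplane(W,f([(118,498),(133,40),(118,563)]),.052); print(h, np.linalg.norm(h[0]-h[1]))
d=h[1]-h[0]; yaw=np.arctan2(d[1],d[0]); print(np.degrees(yaw))
e=d/np.linalg.norm(d); g=h[0]+e*.08; print(g, h[1]-e*.07)
q=quat([0,0,-1],-e)
P=np.array([g[0],g[1],.20]); print(arm.ik(P,q))
arm.move_gripper(.6,20)
arm.movep(P,q); arm.pause(.3); print(arm.read_time(),arm.read_tool_pos(),arm.read_joint_positions())
im,_=wrist('pics/r1.png')
cv2.imwrite('pics/r1c.png',cv2.resize(np.clip(im[:,180:370].astype(float)*1.6,0,255).astype(np.uint8)[:300],(380*1,600),interpolation=cv2.INTER_CUBIC))
```

```text
[[ 0.3916 -0.3067  0.052 ]
 [ 0.5372 -0.3242  0.052 ]
 [ 0.3675 -0.3045  0.052 ]] 0.14660598030166216
-6.856533957315963
[ 0.471  -0.3163  0.052 ] [ 0.4677 -0.3158  0.052 ]
[-0.0423  0.8634  1.0803  1.8065 -0.8853  1.0473 -0.3013]
21.9 [ 0.4717 -0.3155  0.1999] [-0.0438  0.8635  1.0799  1.8062 -0.8853  1.0474 -0.3013]
```

View pics/r1.png

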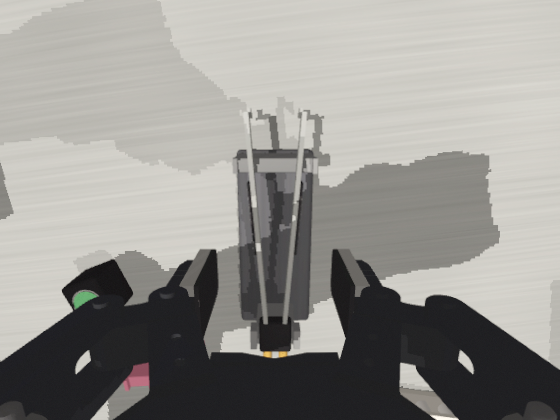

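View pics/r1c.png

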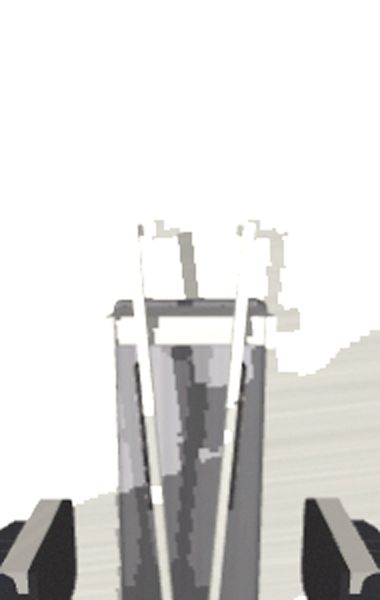

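Run:
```python
from h import *; from geo import *
np.set_printoptions(precision=4,suppress=True)
im,W=loadw('pics/r1.png')
cv2.imwrite('pics/r1d.png',cv2.resize(np.clip(im[170:270,235:320].astype(float)*1.3,0,255).astype(np.uint8),(510,600),interpolation=cv2.INTER_NEAREST))
cv2.imwrite('pics/r1e.png',cv2.resize(np.clip(im[95:175,230:330].astype(float)*0.9,0,255).astype(np.uint8),(750,600),interpolation=cv2.INTER_NEAREST))
for z in (.045,.05,.055):
    h=onplane(W,[(249,181.5),(301.5,181.5),(257.5,255),(296.5,254)],z)
    a=(h[0]+h[1])/2;b=(h[2]+h[3])/2; print(z,np.linalg.norm(a-b),(a+b)/2,np.degrees(np.arctan2(*(a-b)[[1,0]])),np.linalg.norm(h[0]-h[1]),np.linalg.norm(h[2]-h[3]))
```

```text
0.045 0.0532833202369197 [ 0.469  -0.3162  0.045 ] -5.308360640000566 0.0355983977470091 0.02807236917112534
0.05 0.052098098494762345 [ 0.4705 -0.3164  0.05  ] -5.308360640000572 0.03480655529409668 0.027447933941722524
0.055 0.050912876752604884 [ 0.472  -0.3165  0.055 ] -5.30836064000059 0.034014712841184215 0.02682349871231966
```

View pics/r1d.png

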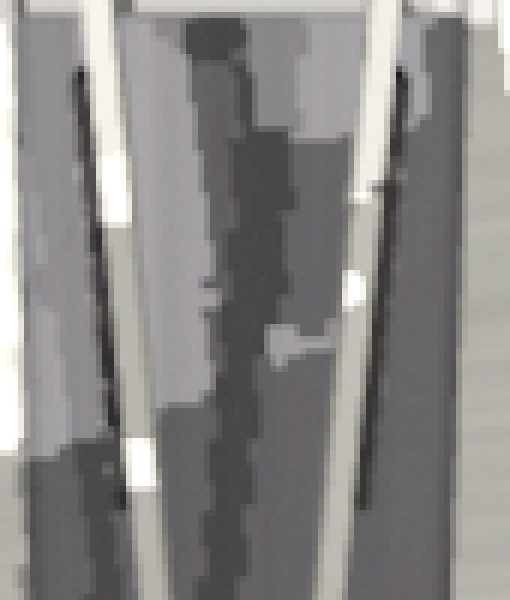

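View pics/r1e.png

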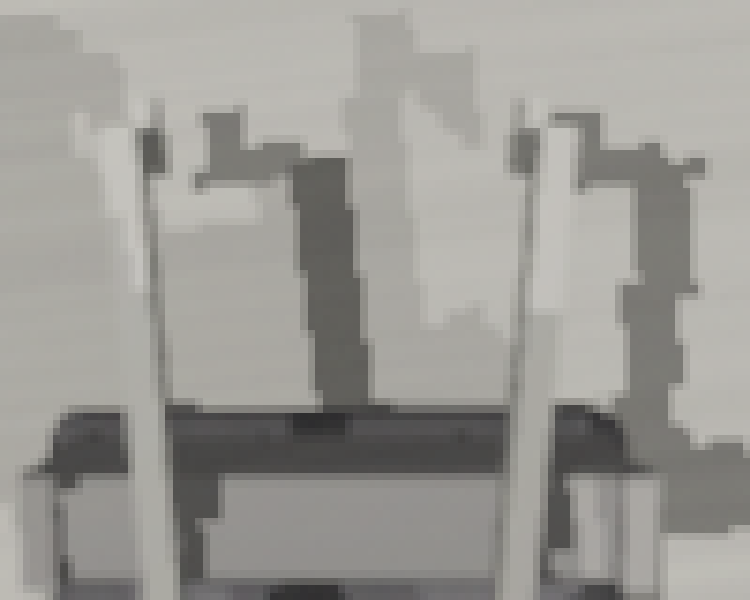

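Run:
```python
from h import *; from geo import *
np.set_printoptions(precision=4,suppress=True)
im,W=loadw('pics/r1.png'); z=np.load('pics/r1.png.npz'); print(z['p'])
for zz in (.053,.055,.057):
    h=onplane(W,[(247.7,181.3),(302.8,181.3),(254.7,254.7),(296.7,254.7)],zz)
    a=(h[0]+h[1])/2;b=(h[2]+h[3])/2; print(zz,np.linalg.norm(a-b),(a+b)/2,np.degrees(np.arctan2(*(a-b)[[1,0]])),np.linalg.norm(h[0]-h[1]),np.linalg.norm(h[2]-h[3]))
p=onplane(W,[(252,115.5),(298,115.5),(250,115),(300,115)],.017); print(p,np.linalg.norm(p[0]-p[1]),(p[2]+p[3])/2)
m=(p[2]+p[3])/2-(a+b)/2; print('grip->plates',np.linalg.norm(m[:2]),np.degrees(np.arctan2(m[1],m[0])))
```

```text
[ 0.4717 -0.3155  0.1999]
0.053 0.051656260455012606 [ 0.4714 -0.316   0.053 ] -6.309849358610307 0.03602707805511807 0.029152235931277387
0.055 0.05117968728145149 [ 0.472  -0.3161  0.055 ] -6.3098493586103 0.03569469745358738 0.02888328162696273
0.057 0.05070311410789031 [ 0.4727 -0.3161  0.057 ] -6.309849358610301 0.03536231685205666 0.02861432732264812
[[ 0.5406 -0.307   0.017 ]
 [ 0.5367 -0.3402  0.017 ]
 [ 0.5412 -0.3056  0.017 ]
 [ 0.5369 -0.3417  0.017 ]] 0.03343914387255803 [ 0.539  -0.3237  0.017 ]
grip->plates 0.06681298429780776 -6.480596564372418
```

The grip point is at (0.4715,-0.316), yaw -6.4°. The grips measure 51 mm long and 29–36 mm wide, which fits the description. Descending to squeeze.

Run:
```python
from h import *; from geo import *
np.set_printoptions(precision=4,suppress=True)
yw=np.radians(-6.4); e=np.array([np.cos(yw),np.sin(yw),0]); q=quat([0,0,-1],-e)
P=np.array([.4715,-.3160,.104])
arm.movep(P+[0,0,.07],q)
arm.line_to(P,.08); arm.pause(.2); print(arm.read_time(),arm.read_tool_pos()-P,arm.read_ft_force())
arm.move_gripper(.32,20); print(arm.read_opening(),arm.read_ft_force()); wrist('pics/q1.png')
arm.move_gripper(.265,20); arm.pause(.1); print(arm.read_opening(),arm.read_ft_force(),arm.read_time())
im,_=wrist('pics/q2.png')
```

```text
23.425 [ 0.0002 -0.0002  0.0005] [-0.3642  0.0216 -0.2762]
0.32151072831461164 [0.3283 0.2112 5.1973]
0.2717156141640826 [-0.2904  0.5925  7.1159] 24.1583
```

View pics/q2.png

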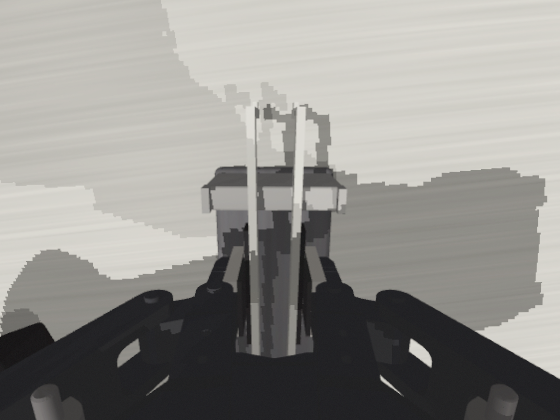

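Run:
```python
from h import *; from geo import *
np.set_printoptions(precision=4,suppress=True)
p=np.array(arm.read_tool_pos())
arm.line_to(p+[0,0,.085],.1); arm.pause(.25); print(arm.read_time(),arm.read_opening(),arm.read_ft_force(),arm.read_wrist_torque())
im,_=wrist('pics/q3.png')
cv2.imwrite('pics/q3c.png',cv2.resize(im[80:180,220:330],(660,600),interpolation=cv2.INTER_NEAREST))
cv2.imwrite('pics/s7.png',snapshot('side'))
```

```text
25.4667 0.26848444045221276 [-0.2793 -0.1388 -0.6665] [-0.0235 -0.0207 -0.0185]
```

View pics/q3.png

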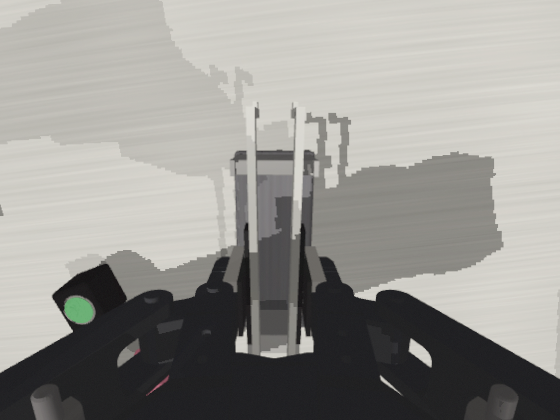

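View pics/q3c.png

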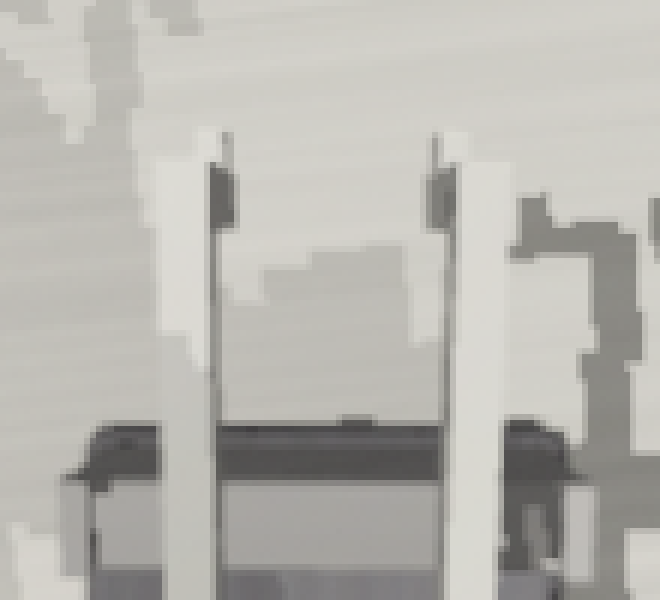

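View pics/s7.png

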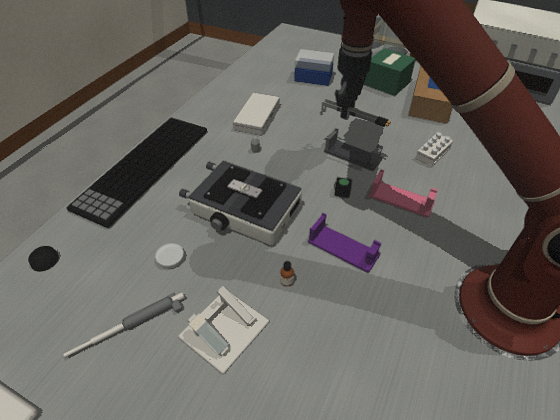

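```bash
cat > tips.py <<'E'
from h import *
W0=cam('wrist',(np.zeros(3),np.array([0,0,0,1.])))
def tip_tool(px,x=.089):
    return onplane_n(W0,px,np.array([x,0,0]),np.array([1.,0,0]))
E
python3 - <<'E'
from tips import *
np.set_printoptions(precision=4,suppress=True)
for x in (.087,.089,.091):
    h=tip_tool([(220+235/6,110),(220+427/6,110),(275,101.7),(275,118)],x); print(x,h[:2],np.linalg.norm(h[0]-h[1]),h[2:,2])
# arms parallel? inner edges at two rows (arm top ~ tool x .049)
im=cv2.imread('pics/q3.png')
for r in (140,165): print(r,im[r,240:312].mean(1).astype(int))
E
```

```text
0.087 [[ 0.087  -0.0071 -0.0693]
 [ 0.087   0.0073 -0.0694]] 0.01438083942010942 [-0.0729 -0.0659]
0.089 [[ 0.089  -0.0072 -0.0694]
 [ 0.089   0.0074 -0.0694]] 0.014564183365395276 [-0.073  -0.0659]
0.091 [[ 0.091  -0.0073 -0.0694]
 [ 0.091   0.0075 -0.0694]] 0.014747527310681132 [-0.0731 -0.0658]
140 [188 188 188 188 188 188 191 194 194 194 193 193 204 214 197 145 155 188
 188 189 188 188 188 188 187 188 187 187 186 186 186 186 187 186 185 185
 185 185 185 185 185 184 184 184 184 184 184 185 185 185 185 185 185 167
 132 186 214 214 214 214 214 214 214 212 208 206 206 205 205 205 205 205]
165 [166 166 166 165 166 165 168 181 190 191 191 191 190 191 190 161 115 150
 164 165 165 165 165 165 164 165 164 164 164 163 164 164 163 164 164 164
 163 163 163 164 163 163 163 163 163 163 162 163 163 163 163 163 154 136
 170 205 213 213 213 213 213 214 205 161  89  89  90 110 124 124 108  90]
```

At opening 0.2685 the gap measures about 14.5 mm, with the midpoint at tool z=-69.4 mm against 70 mm expected. I'll carry it over the graticule, staying high, and trim the squeeze there.

Run:
```python
from tips import *; from geo import *
np.set_printoptions(precision=4,suppress=True)
u=np.array([np.cos(pyaw),np.sin(pyaw),0]); q=quat([0,0,-1],-u)
M=pk+.0014*u
P=np.array([*(M-.0694*u)[:2],.075+.089+.030])
try: arm.line_to(P,.15,ori=q)
except arm.MotionError as ex:
    print(ex); arm.movep(P,q)
arm.move_gripper(.250,20); arm.pause(.3)
print(arm.read_time(),arm.read_tool_pos()-P,arm.read_opening())
im,_=wrist('pics/v1.png')
cv2.imwrite('pics/v1c.png',cv2.resize(im[80:200,220:330],(660,720),interpolation=cv2.INTER_NEAREST)[:600])
s=snapshot('side');cv2.imwrite('pics/s8.png',s);cv2.imwrite('pics/s8c.png',cv2.resize(s[130:220,200:320],(800,600),interpolation=cv2.INTER_NEAREST))
```

```text
28.3667 [-0. -0. -0.] 0.24955823270841154
```

View pics/v1.png

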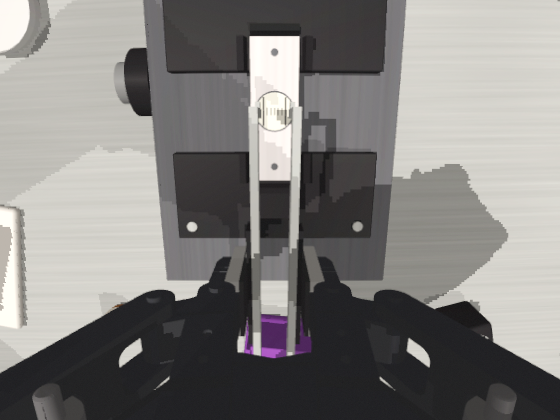

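View pics/v1c.png

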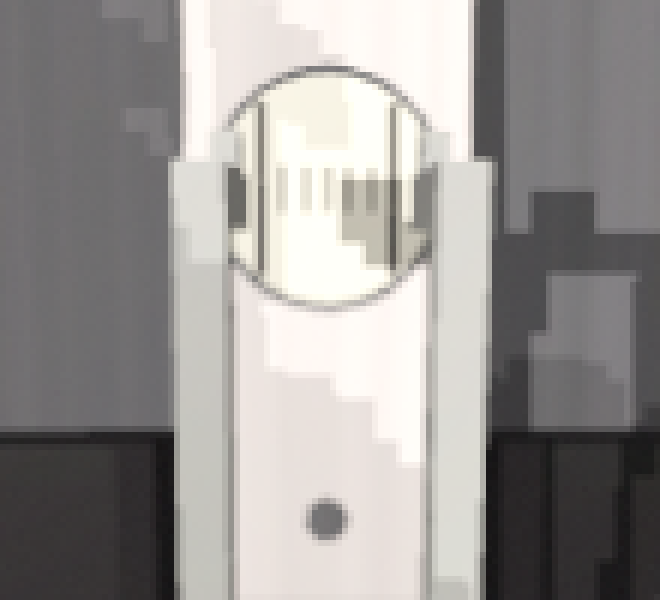

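View pics/s8c.png

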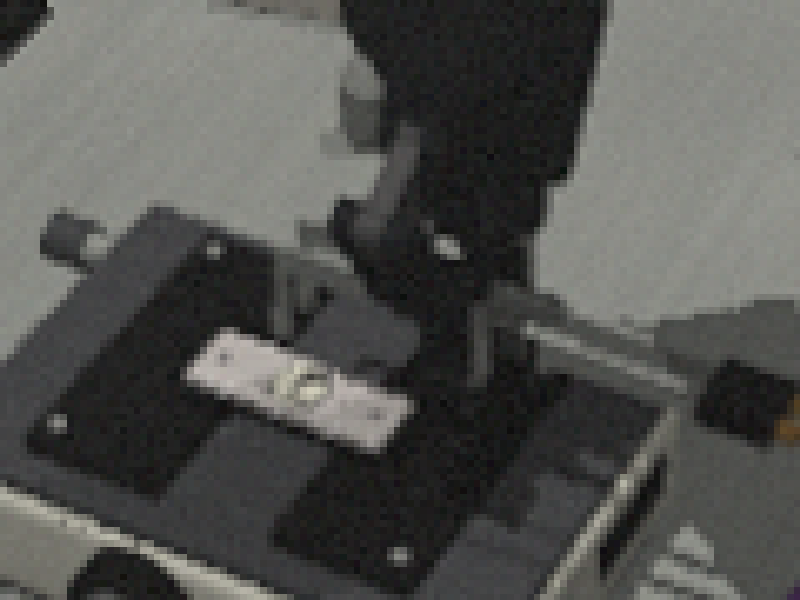

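Run:
```python
from tips import *; from geo import *
np.set_printoptions(precision=4,suppress=True)
im,W=loadw('pics/v1.png'); z=np.load('pics/v1.png.npz'); R=Rot.from_quat(z['q']).as_matrix(); S=cam('side')
u=np.array([np.cos(pyaw),np.sin(pyaw),0]);v=np.array([-u[1],u[0],0])
w=onplane(W,[(220+327.5/6,80+188/6),(220+327.5/6,80+520/6)],.075); print('face',w,(w-pk)@np.c_[u,v])
h=tip_tool([(220+246/6,110),(220+412/6,110)]); print(h,np.linalg.norm(h[0]-h[1]))
m=z['p']+R@h.mean(0); print('mid',m,(m-pk)@np.c_[u,v])
for k in range(2):
    t=z['p']+R@h[k]; pr=proj(S,[t])[0]; print('side proj tip',k,t,pr,(pr-[200,130])*6.667)
g=z['p']+R@np.array([.073,0,0]); print('fingertip side',(proj(S,[g])[0]-[200,130])*6.667)
print('screw',(proj(S,[pk+.066*u-.049*v+[0,0,.005],pk+.0014*u+[0,0,.005]])-[200,130])*6.667)
```

```text
face [[ 0.5993 -0.0032  0.075 ]
 [ 0.5692 -0.0025  0.075 ]] [[ 0.0013  0.0001]
 [-0.0288  0.0001]]
[[ 0.089  -0.0063 -0.0694]
 [ 0.089   0.0063 -0.0694]] 0.012591645491528441
mid [ 0.5994 -0.0033  0.105 ] [0.0014 0.    ]
side proj tip 0 [0.5995 0.003  0.105 ] [242.0588 178.7121] [280.406  324.7634]
side proj tip 1 [ 0.5992 -0.0096  0.105 ] [244.9886 175.2994] [299.9389 302.0109]
fingertip side [475.6204 343.2295]
screw [[209.6909 238.215 ]
 [295.6146 379.4811]]
```

At h≈30 mm the gap is 12.6 mm. The plate midpoint is within 0.2 mm of the window centre, and the side view agrees on height to about 1 mm. I'll trim the squeeze and lower in two steps.

Run:
```python
from tips import *; from geo import *
np.set_printoptions(precision=4,suppress=True)
arm.move_gripper(.246,20)
p=np.array(arm.read_tool_pos()); u=np.array([np.cos(pyaw),np.sin(pyaw),0]); q=quat([0,0,-1],-u)
P=np.array([*(pk+.0014*u-.0694*u)[:2],.075+.089+.013])
arm.line_to(P,.03,ori=q); arm.pause(.3)
print(arm.read_time(),arm.read_tool_pos()-P,arm.read_opening(),arm.read_ft_force())
im,_=wrist('pics/v2.png')
cv2.imwrite('pics/v2c.png',cv2.resize(im[75:175,220:330],(660,600),interpolation=cv2.INTER_NEAREST))
s=snapshot('side');cv2.imwrite('pics/s9c.png',cv2.resize(s[130:220,200:320],(800,600),interpolation=cv2.INTER_NEAREST))
```

```text
29.7 [ 0.0001 -0.      0.0001] 0.24738758406762998 [-0.0006 -0.6858 -0.2677]
```

View pics/v2c.png

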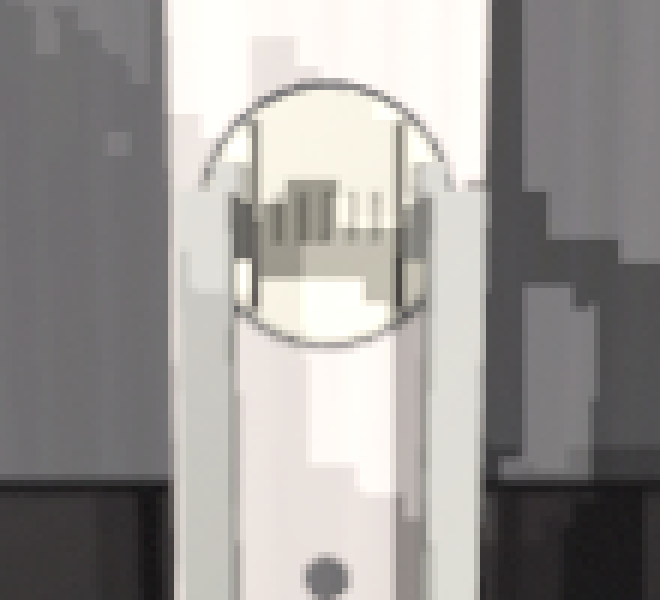

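View pics/s9c.png

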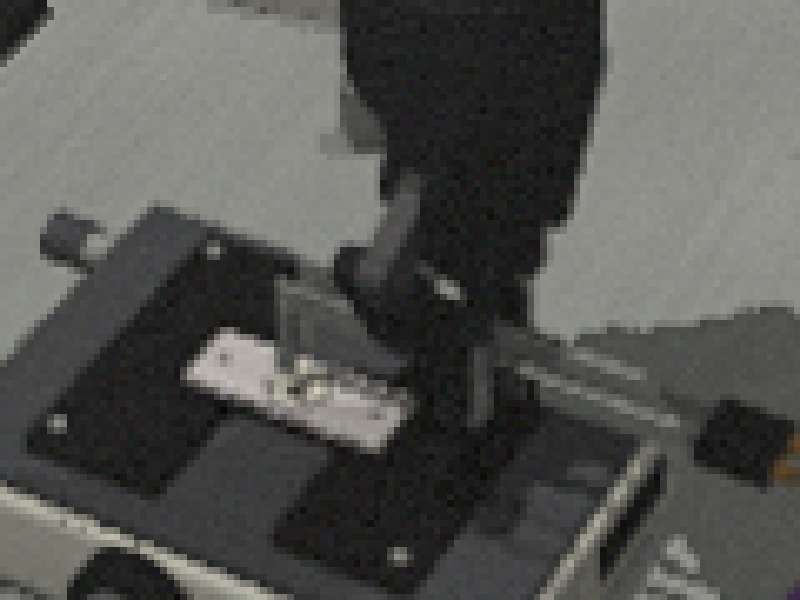

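Gap is about 12.2 mm and centred on the lines; nominal height is 13 mm, with the images suggesting 13–16 mm. I'll lower 7 mm more, then check.

Run:
```python
from tips import *; from geo import *
np.set_printoptions(precision=4,suppress=True)
u=np.array([np.cos(pyaw),np.sin(pyaw),0]); q=quat([0,0,-1],-u)
P=np.array([*(pk+.0014*u-.0694*u)[:2],.075+.089+.006])
arm.line_to(P,.02,ori=q); arm.pause(.4)
print(arm.read_time(),arm.read_tool_pos()-P,arm.read_opening(),arm.read_ft_force(),abs(np.array(arm.read_dq())).max())
im,_=wrist('pics/v3.png')
cv2.imwrite('pics/v3c.png',cv2.resize(im[75:175,220:330],(660,600),interpolation=cv2.INTER_NEAREST))
s=snapshot('side');cv2.imwrite('pics/s10.png',s);cv2.imwrite('pics/s10c.png',cv2.resize(s[150:210,205:285],(800,600),interpolation=cv2.INTER_NEAREST))
cv2.imwrite('pics/t10.png',snapshot('top'))
```

```text
30.7 [ 0.     -0.      0.0001] 0.2514469184422442 [-0.6588  0.2087 -0.475 ] 0.0015703617963732442
```

View pics/v3c.png

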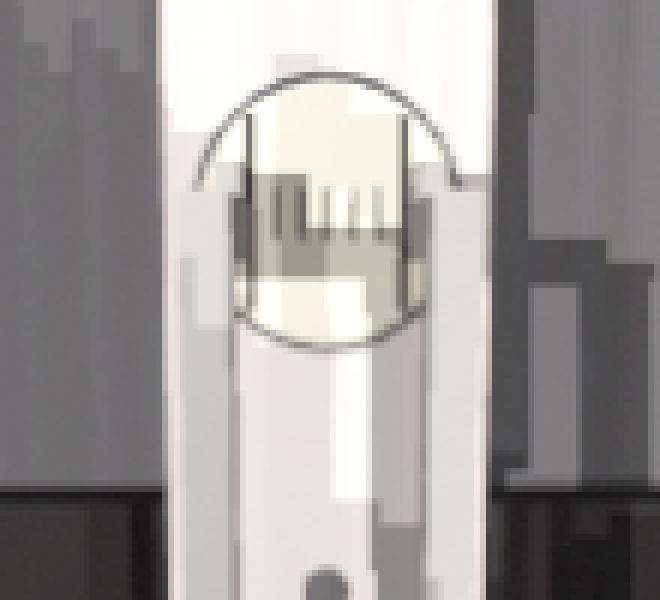

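View pics/s10c.png

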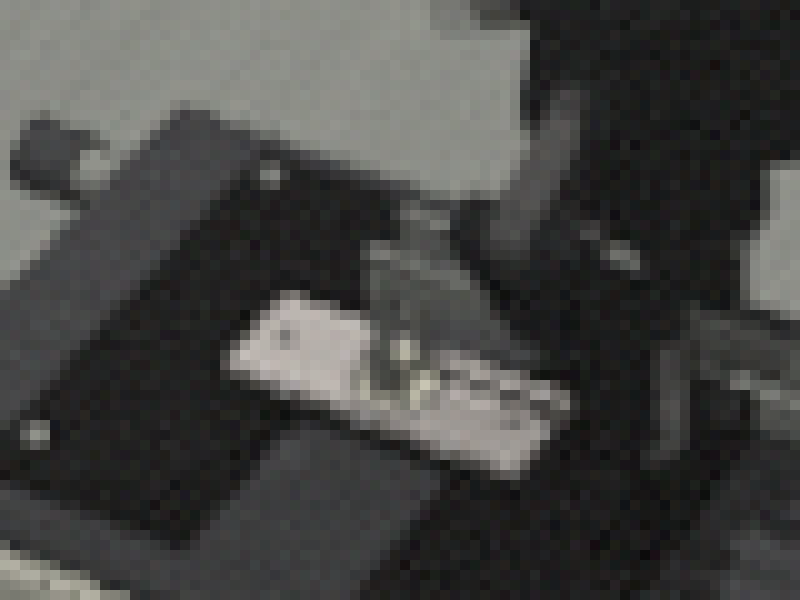

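View pics/t10.png

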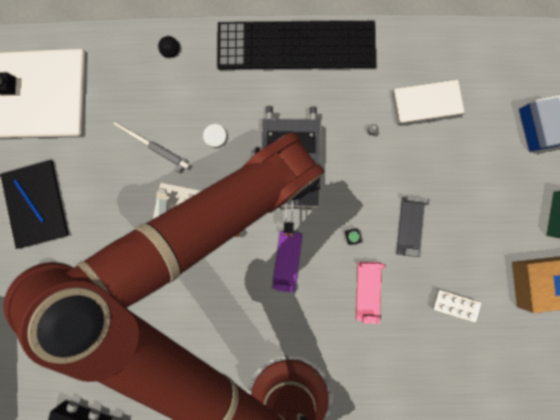

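```bash
python3 - <<'E'
from tips import *; from geo import *
np.set_printoptions(precision=4,suppress=True,linewidth=150)
S=cam('side')
for f,rows in (('v1',(97,99,101)),('v2',(97,99,101)),('v3',(96,98,100))):
    im,W=loadw(f'pics/{f}.png'); z=np.load(f'pics/{f}.png.npz'); R=Rot.from_quat(z['q']).as_matrix()
    g=im.mean(2); out=[]
    for r in rows:
        l=255-g[r]; 
        def cen(a,b):
            s=l[a:b]-np.median(l[a:b]); s[s<25]=0; return (s*np.arange(a,b)).sum()/max(s.sum(),1)
        out.append((cen(258,268) if f!='v3' else cen(258,266),cen(283,290)))
    print(f,np.round(out,2)); a=np.mean(out,0)
    p=onplane(W,[(a[0],rows[1]),(a[1],rows[1])],.075); print(' line spacing at z=.075',np.linalg.norm(p[0]-p[1]))
    print(' plate rows',[ (r,g[r,256:296].astype(int)) for r in (110,113)])
    for tx in (.086,.089,.092):
        t=z['p']+R@np.array([tx,-.006,-.0694]); print(tx,proj(S,[t])[0],end=' ')
    print('window/hole side pred',proj(S,[[.5994,-.0033,.075],[.5994+.0302,-.004,.075]]))
E
python3 - <<'E'
import cv2,numpy as np
s=cv2.imread('pics/s10.png')[165:200,225:265]
cv2.imwrite('pics/s10d.png',cv2.resize(np.clip(s.astype(float)*1.6,0,255).astype(np.uint8),(680,595),interpolation=cv2.INTER_CUBIC))
E
```

```text
v1 [[261.46   0.  ]
 [260.75 286.37]
 [261.6  285.  ]]
 line spacing at z=.075 0.0381433903639586
 plate rows [(110, array([212, 173, 104, 104, 102, 199, 212, 141, 209, 240, 210, 222, 253, 253, 230, 225, 253, 248, 215, 235, 235, 155, 156, 188, 188, 155, 157, 188,
       164,  97, 154, 237, 221, 128, 128, 128, 145, 198, 218, 218])), (113, array([214, 179, 103, 104, 103, 199, 212, 122, 202, 240, 210, 222, 253, 253, 229, 225, 253, 247, 214, 235, 235, 156, 156, 187, 188, 155, 157, 188,
       163,  98, 154, 237, 221, 127, 127, 128, 161, 203, 217, 217]))]
0.086 [242.0609 177.6055] 0.089 [242.1471 178.6253] 0.092 [242.233  179.6403] window/hole side pred [[244.3324 186.9287]
 [232.8835 182.7397]]
v2 [[261.02 286.08]
 [262.21 286.09]
 [262.21 286.09]]
 line spacing at z=.075 0.01187494880070581
 plate rows [(110, array([221, 205, 152, 105, 106,  99, 141, 164, 152, 132, 112, 139, 152, 131, 112, 140, 152, 141, 126, 165, 236, 248, 209, 216, 240, 227, 193, 217,
       239, 213, 136, 145, 154, 128, 129, 146, 199, 220, 219, 219])), (113, array([221, 207, 158, 101, 105,  99, 107, 137, 151, 132, 11
[... 302 characters left out ...]
3 [[261.18 286.74]
 [261.21 286.75]
 [261.21 286.74]]
 line spacing at z=.075 0.011973524814988411
 plate rows [(110, array([222, 206, 150, 100, 105,  95, 125, 173, 189, 156, 116, 152, 152, 125, 101, 206, 242, 218, 184, 237, 253, 248, 199, 208, 241, 240, 200, 204,
       240, 240, 198,  93, 122, 130, 129, 146, 200, 220, 220, 220])), (113, array([221, 208, 159, 102, 105,  94, 126, 175, 189, 156, 116, 152, 152, 124, 102, 139, 151, 131, 114, 165, 190, 177, 135, 158, 190, 190, 151, 121,
       151, 151, 114,  84, 120, 129, 130, 147, 199, 220, 220, 220]))]
0.086 [242.7064 185.5861] 0.089 [242.7895 186.5679] 0.092 [242.8722 187.545 ] window/hole side pred [[244.3324 186.9287]
 [232.8835 182.7397]]
```

View pics/s10d.png

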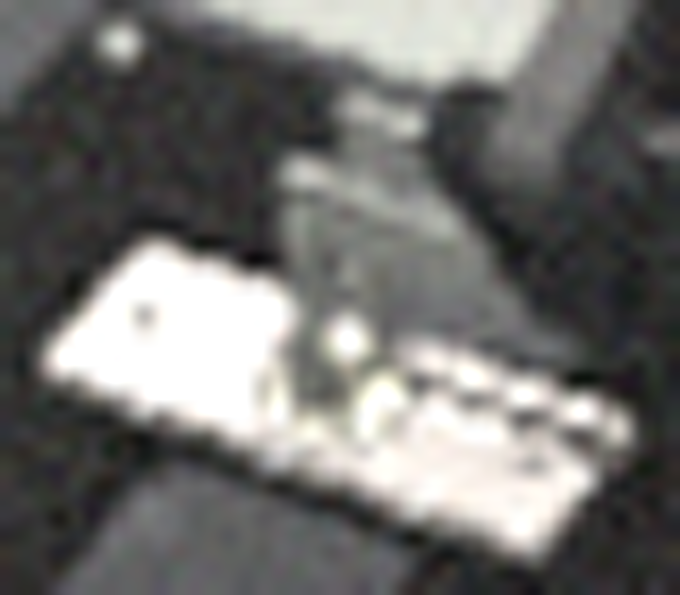

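Run:
```python
from tips import *; from geo import *
np.set_printoptions(precision=2,suppress=True,linewidth=150)
S=cam('side')
for f in ('v1','v3'):
    z=np.load(f'pics/{f}.png.npz'); R=Rot.from_quat(z['q']).as_matrix()
    for tx in (.089,.092,.095):
        t=[z['p']+R@np.array([tx,y,zz]) for y in (-.0062,-.0082) for zz in (-.0664,-.0724)]
        print(f,tx,proj(S,t).ravel())
s8=cv2.imread('pics/s8.png');s10=cv2.imread('pics/s10.png')
a=[cv2.resize(np.clip(s[165:200,225:265].astype(float)*1.6,0,255).astype(np.uint8),(400,350),interpolation=cv2.INTER_NEAREST) for s in (s8,s10)]
cv2.imwrite('pics/cmp.png',np.hstack(a))
for r in range(174,192): print(r,s8[r,238:250].mean(1).astype(int),s10[r,238:250].mean(1).astype(int))
```

```text
v1 0.089 [243.28 179.1  240.92 178.26 242.81 179.65 240.45 178.8 ]
v1 0.092 [243.36 180.12 241.01 179.27 242.89 180.67 240.54 179.82]
v1 0.095 [243.45 181.13 241.1  180.28 242.98 181.68 240.63 180.83]
v3 0.089 [243.9  187.05 241.59 186.2  243.44 187.6  241.13 186.74]
v3 0.092 [243.98 188.03 241.67 187.18 243.52 188.57 241.21 187.72]
v3 0.095 [244.06 189.   241.76 188.15 243.6  189.55 241.3  188.69]
174 [35 29 39 63 76 57 59 77 67 45 20 33] [33 33 30 55 95 88 68 73 80 78 79 70]
175 [29 34 44 62 74 57 53 70 56 52 33 59] [ 28  34  33  72 113 120 103  92  96  81  71  71]
176 [26 33 57 80 75 57 36 57 46 42 56 74] [ 29  32  35  47  69  71  89  99 109  98  82  88]
177 [30 32 58 85 77 59 22 22 30 60 67 69] [ 28  31  26  55  88  79  76  70  85  97 101 101]
178 [31 28 49 78 79 64 35 27 46 68 71 69] [33 32 32 57 87 73 78 81 75 72 77 89]
179 [19 25 46 76 76 63 31 36 60 65 66 66] [27 28 27 48 80 70 69 75 78 82 78 77]
180 [75 27 24 53 59 52 41 61 69 63 65 69] [80 26 20 37 69 66 56 84 78 73 75 75]
181 [144 118 118  71  20  38  59  69  69  66  68  70] [148 124 121  79  66  69  67  88  77  65  73  72
[... 341 characters left out ...]
8 195 166 134 136 127  96] [176 181 167 113  72  76 124 172 131  76  98 119]
186 [162 160 148 147 168 179 159 103  63  87  85 119] [175 170 151 121  75  66  82 108  82  83  99 124]
187 [143 139 118 156 176 162 120 114 139 146 125 131] [178 164 126 134  79  69  61  85 113 153 120  68]
188 [162 133 103 154 177 147 130 181 197 195 170 136] [184 165 130 160  90  68  65  91 156 192 163 110]
189 [163 154 144 158 144 121 135 169 180 157 144 149] [175 166 150 169 118 119 104 116 176 145 126 146]
190 [117 148 152 150 144 143 120 113 135 127 153 172] [127 145 135 138 145 157 131 119 163 134 129 152]
191 [ 65  78 106 143 129 123 137 134 130 157 166 164] [ 64  80 106 136 126 123 141 136 131 154 150 150]
```

View pics/cmp.png

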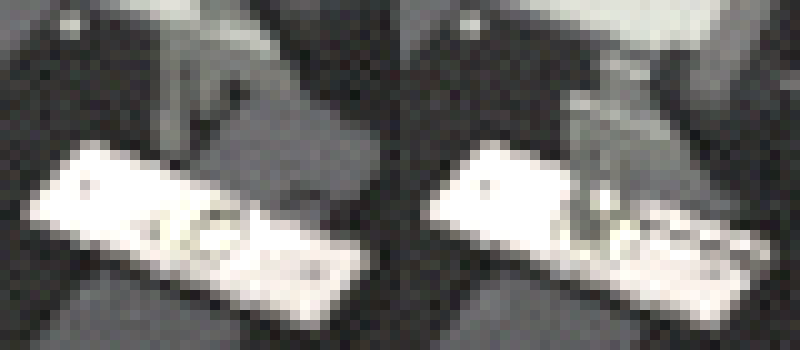

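The side view puts the plates about 2.5–3 mm lower in the grip than I assumed, so real clearance is about 3 mm. I'll raise by 3 mm to sit mid-window and check the bystanders against the first pictures.

Run:
```python
from tips import *; from geo import *
np.set_printoptions(precision=4,suppress=True)
u=np.array([np.cos(pyaw),np.sin(pyaw),0]); q=quat([0,0,-1],-u)
P=np.array([*(pk+.0014*u-.0694*u)[:2],.075+.089+.009])
arm.line_to(P,.02,ori=q); arm.pause(.6)
im,_=wrist('pics/v4.png')
cv2.imwrite('pics/v4c.png',cv2.resize(im[75:175,220:330],(660,600),interpolation=cv2.INTER_NEAREST))
g=im.mean(2).astype(int); print(g[106,255:296],g[112,255:296])
s=snapshot('side'); cv2.imwrite('pics/s11.png',s)
for r in range(180,190): print(r,s[r,238:248].mean(1).astype(int))
s0=cv2.imread('pics/side0.png').astype(int)
for n,(x,y,w,h) in dict(bottle=(278,260,20,28),pipette=(60,290,130,70),dish=(152,240,36,32),cube=(332,174,24,26),objective=(248,136,16,18),plain=(180,310,55,50)).items():
    print(n,np.abs(s[y:y+h,x:x+w]-s0[y:y+h,x:x+w]).mean().round(1))
ops=[]
for _ in range(4): arm.pause(.05); ops.append(arm.read_opening())
print(arm.read_time(),arm.read_tool_pos()-P,ops,arm.read_ft_force(),abs(np.array(arm.read_dq())).max())
```

```text
[231 223 220 215 201 150  79 169 194 153 139 135 153 152 148 145 210 242
 237 220 230 247 243 222 224 241 241 222 224 241 227 169 161 183 192 212
 218 220 221 199 161] [222 222 205 152 106 105 100 172 192 151 125 119 151 152 132 113 139 197
 200 168 222 247 234 201 223 247 247 212 194 223 210 153  93 123 129 133
 149 200 220 220 219]
180 [84 35 14 35 71 66 58 84 73 69]
181 [150 125 119  81  59  68  64  75  73  69]
182 [180 183 184 138  80  70  63  68  72  71]
183 [173 177 174 146  97  73  91 131 105  63]
184 [177 176 167 116  69  78 131 189 143  72]
185 [173 179 165 115  72  72 124 174 130  81]
186 [177 172 155 130  74  73  86 107  86  88]
187 [177 158 123 145 123  73  77  83 112 153]
188 [183 164 119 167 166  70  52  89 157 190]
189 [173 167 151 177 164 120  99 120 167 142]
bottle 15.1
pipette 17.6
dish 20.6
cube 13.4
objective 47.6
plain 14.4
32.05 [-0. -0. -0.] [0.24887724739393013, 0.2477027913543413, 0.24873430365338572, 0.2525873551505928] [-0.0895  0.1873 -1.004 ] 0.002322233187981063
```

View pics/v4c.png

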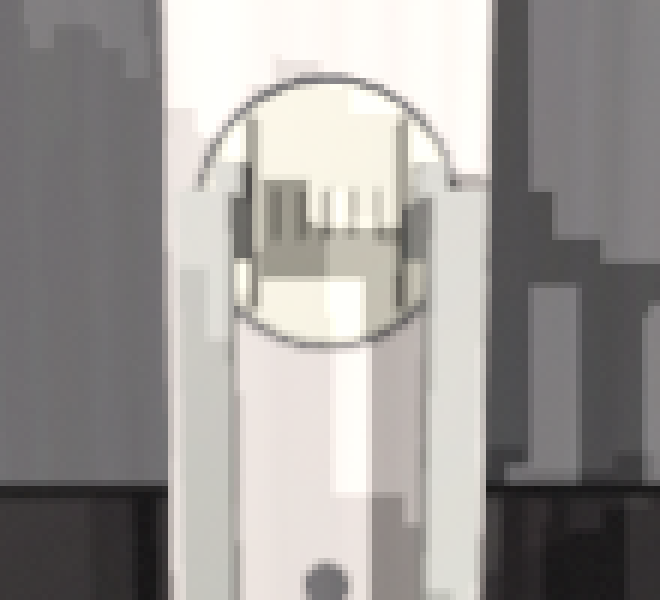

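View pics/s11.png

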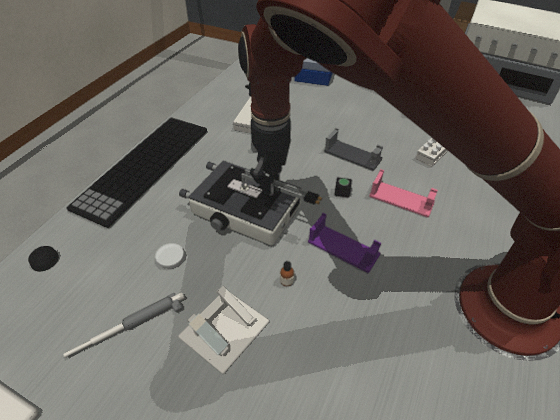

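Everything agrees: gap about 12.2 mm, plates over the lines, arm still, bystanders where they were. Handing in.

Run:
```python
from h import *
print(arm.read_time()); print(ticket.finish_job())
```

```text
32.05
the job is handed in; nothing more can be done
None
```

I put the graticule in the slide pocket and handed the job in at 32 s of 54 s. The tweezer electrodes were then held steady over its two long lines. No verdict is reported, so what follows is from my own last checks.

- **Graticule:** it was taken off the right lane by its long edges and lies engraved face up in the pocket. The pocket measures within 1.5 mm of centre along and 0.1 mm across. The line and hole spacings match a slide lying flat at the right height: lines 11.97 mm apart, holes 60.3 mm apart.
- **Electrodes:** they were picked up from the dark grey rest; the pink and purple ones were ignored. The gap measures about 12.2 mm, and the midpoint is within about 0.5 mm of the middle of the lines. The last wrist picture shows the plates over the lines. The arm was still, and I saw no contact force.
- **Plate height (checks disagreed):** the side view put the plates 2.5–3 mm lower in the grip than I had assumed. I raised the tool 3 mm, so clearance over the glass should be about 6 mm, with a possible range of about 5–9 mm. The edge of the plate was hard to see in that view. The allowed range is 0.5 to 12 mm.
- **Bystanders:** all looked unmoved except the objective, which the arm hid in the last side view. It was in its original place in the top view just before. The arm's shadow made the picture comparison unreliable, so this rests on looking at the pictures.
- **Lift off the rack:** the arm could not follow the straight vertical lift I planned. It swung to the imager in a joint move instead, and nothing was disturbed.

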